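# Mark the brass blanks in the pedal press

### The arm

A 7-joint arm with a two-finger parallel gripper is mounted at the origin on the work surface. World frame = base frame: x ahead of the robot, y to its left, z up, the work surface at z = 0. Lengths are in m, angles in rad, forces in N, time in s.
With the tool pointing down it reaches from about 0.425 to 0.875 m from the base axis. Payload 8.4 kg.
Tool frame: the origin (TCP) lies on the centre line of the jaws, within the pads' length; the fingertips stand 25 mm ahead of it and the grasp point (between the pads) lies 6 mm ahead of it; z points along the fingers, y is the line along which they close (so a half turn about z gives the same grasp; the last joint's range is limited). The gripper opens to 85 mm and grips with 20 to 120 N. Pads are 22 mm wide; open, the fingers measure 114 mm over their backs; the gripper's body (76 mm by 85 mm) begins 54 mm behind the grasp point. The pads swing forward as they close: fully open they stand 13 mm farther back than shut.
Start: joints at [-1.247, 0.333, 0.04, 1.465, -0.013, 1.343, -0.059], TCP at [0.267, 0.593, 0.256] pointing down, gripper open.
Joint ranges: [-2.58, 2.58], [-0.38, 2.09], [-1.3, 1.39], [0.25, 2.4], [-1.5, 4.64], [0.08, 2.09], [-2.65, 2.65]. Speed limits (rad/s): [2.22, 2.22, 2.79, 2.79, 3.14, 3.14, 3.14].

### API

Orientations are given as a unit quaternion [x, y, z, w].
In Python, from bench import readout, eyes, robot gives the robot as it stands.
- The arm moves only by the tool arm_command, never from a script. Its argument "steps" is a list of rows, each a list of 7 numbers: the shift along the tool's x, y, z in m, then the turn, a rotation vector about the tool's x, y, z in degrees, then the opening, from 0 (shut) to 1 (fully open). In form: [[x, y, z, ax, ay, az, hand], ...]. A call has 1 to 12 rows; each row is the pose to reach, as a shift and turn from the pose commanded when the call began, along the tool's axes at that moment; what a row does not reach only later rows make up. A row lasts 1/12 s, in which the tool goes at most 41.7 mm and 7.16 degrees, less where a joint would pass 70% of its speed; a pose out of reach is approached as far as the arm can. A call with a gripper value outside its range is refused whole. The fingers move at their own pace and stop on an object; "newtons" is the grip in N (left out, the last holds). Time passes only in rows, so rows that repeat a pose let the fingers close. It gives the time, the measured TCP pose, the force, the opening and the grip force at its end, in the units of the state.
- readout.sense(): the state, without advancing time (a new reading comes with each control period).
- eyes.read_camera(name): name is "scene" or "top" or "wrist"; returns (picture, depth): 420x560x3 uint8, red, green, blue; 420x560 float32, m along the optical axis (not along the pixel's ray), 0 where there is no reading.
- eyes.camera_info(name): a dict with "fx", "fy", "cx", "cy" (pixels), "eye" and "attitude" of the camera in the world. Camera axes: x right, y down, z forward; pixel columns grow to the right and rows downward; lengths in m; the calibration is good to about 2 mm. The wrist camera is an equidistant fisheye: a pixel r from the principal point sees the ray r / f radians off the axis. A picture is of the moment at which its call begins: read the wrist's pose just before it. camera_info takes no time and is no camera call; for the wrist camera it gives the pose at the moment of the call.
- robot.finish_job(): hands the job in; it is judged then, once.
The state is a dict: "t": time; "joint_pos": joint angles; "joint_velocities": joint speeds; "joint_torque": joint torques, N m; "eef_pos": TCP position; "tool_rot": TCP orientation; "wrist_force": force on the tool from outside, world axes, zero at the start; "wrist_torque": the same for the moment, N m; "finger_gap": finger opening in m; "finger_force": force on a finger pad.
Only numpy, scipy, OpenCV 4.12 (cv2) and the standard library are available. Lean on these libraries where they do the work, as an engineer would, in place of code of your own. Each camera call takes 0.05 s, during which the arm holds its last target. There are 200 camera calls.

### The job

Mark all the brass blanks lying on the bench: pull the press's tray out to its stop, lay each blank flat in a pocket of its own, push the tray home until its catch clicks and let go so that it stays shut by itself, then press the pedal right down to its stop for a moment and let it come up again. Pull the tray out to its stop again, lay all the blanks flat on the floor of the wooden box (side by side, not stacked) and push the empty tray home into its catch. Never work the pedal while the tray is out, and leave the mallet and the steel block where they lie.

Things in the scene. Friction and masses are not known exactly. Their poses are not given: they have to be found in the camera images.
- press: Bench-top marking press, a grey block 220 mm deep, 270 wide, 180 high (a steel dome on top reaches 222), fixed. Origin on the bench on the tray's centre line, 70 mm behind the upright front face; its -x axis is the way the tray comes out (towards the robot), +y to the left as the robot sees it, z up. The tray runs through the open front, which is 230 mm wide, 18 to 110 mm above the bench; a steel ram hangs inside, over the tray.
- tray (a joint): Aluminium sliding tray of the press: 0 = fully home, held by a roller catch; 0.150 m = pulled out to its stop (towards the press's -x). It starts partly out. The catch: pushing in meets about 6 N over the last 23 mm, and inside 10 mm it snaps home by itself and stays; let go between 10 and 23 mm, it is pushed out again. Pulling it out of the catch takes about 5 N; elsewhere the tray runs easily (1 to 2 N when slow).
- tray_grip (a point): Top centre of the tray's upright black grip tab, 78 mm above the bench: 30 mm long in the slide direction, 14 mm thick across it, standing 48 mm tall on the flat tongue (40 mm wide) ahead of the pockets, so its foot is 30 mm above the bench. It moves with the tray: 150 mm in front of the pocket row, 80 mm in front of the press's face when the tray is home. Same axes as the press.
- tray_floor (a point): Centre of the pocket floor of the tray (top of the floor, 26 mm above the bench), same axes as the press, moves with the tray. The tray has three square pockets in a row across the slide, each 44 by 44 mm and 4 mm deep, 70 mm apart; the pocket walls' top is 30 mm above the bench. With the tray fully out the row lies 80 mm in front of the press's face.
- pocket0 (a point): Floor centre of the right-hand pocket (press y = -70 mm), axes as the press.
- pocket1 (a point): Floor centre of the middle pocket.
- pocket2 (a point): Floor centre of the left-hand pocket (press y = +70 mm).
- pedal_base: Low steel base of the bench pedal, 190 by 120 mm, fixed, origin on the bench at its centre. The treadle's hinge lies across it, 70 mm to +x of the origin and 36 mm above the bench; the treadle rises from there to its free end on the -x side. The base plate below it is 12 mm thick. It stands on the left or on the right of the press.
- pedal (a joint): Sprung treadle, steel plate 84 mm wide with a black ribbed rubber pad: 0 = up, 0.28 rad = down at its stop. It works the ram. At the pad centre it takes about 4 N to start and 12 N at the stop, over a stroke of about 31 mm; it springs back when let go.
- pedal_pad (a point): Centre of the top of the rubber pad (75 by 70 mm), 110 mm from the hinge, about 76 mm above the bench when up and 46 mm when down; moves with the treadle. At joint value v the pad slopes 0.30 - v rad, its free (-x) end the higher.
- blank0: Round brass blank, 34 mm across, 14 mm thick, 100 g, lying flat on the bench. Origin at its middle, 7 mm above whatever it lies on; its own z axis is the disc's axis (either face may be up). Two or three blanks are present; all are alike.
- blank1: Another brass blank, the same (may be absent).
- blank2: Another brass blank, the same (may be absent).
- box: Loose open wooden box, 130 mm (its x) by 190 mm (its y), 22 mm high, walls and floor 4 mm, origin at the centre of its underside, z up. It stands on the left or on the right of the press and may get knocked aside.
- mallet: Brass-headed mallet lying on the bench, a bystander; origin under its head.
- bench_block: Steel bench block, 80 by 80 by 28 mm, a bystander; origin under its centre.
There are look-alikes about, which are no part of the job. Of the things like the box, leave any that is green or orange; of the rest the larger one is meant.

How it is judged:
By the outcome, as a careful person would: the job done as asked, in the order asked, and still so for the second after the job is handed in, with the robot touching nothing.
Of blank0, blank1, blank2 only 2 to 3 are there at a start; the rules pass over those that are not, and their reading is None.
At some moment in a run one of box may be knocked a few centimetres aside while the robot is not near it.
Once in a run the grip may slacken for a moment while it holds something.
It also fails if it takes over 210 s, if anything falls off the work surface, if the arm or the gripper's body presses on something with over 40 N, if the wrist force passes 120 N, or if a joint passes its speed limit or range.

## Working session

There is one attempt and no reset: what is moved stays moved. The work goes in short steps, Python scripts to look and compute and a tool call to move; the robot and the scene stay as the last step left them, time stands still between calls to the robot, and variables do not carry over. Pictures are saved under pics/ and viewed, at most 14 in all, crops included, and the job is handed in when it is done.

Besides the shell and the picture viewer there is one more tool, called after "Emit:" as name(argument=value, ...) on one line, values as JSON. arm_command: Moves the arm, as the interface text tells. Its arguments: {"type":"object","properties":{"steps":{"type":"array"},"newtons":{"type":"number"}},"required":["steps"]}

```bash
ls; mkdir -p pics; cat > h.py <<'E'
import numpy as np, cv2
from scipy.spatial.transform import Rotation as R
from bench import readout, eyes, robot
def cam(n):
    i=eyes.camera_info(n); p,d=eyes.read_camera(n); return p,d,i
def att(i):
    a=np.array(i["attitude"],float)
    return a if a.shape==(3,3) else R.from_quat(a).as_matrix()
def ray(i,u,v,fish=False):
    x=(u-i["cx"])/i["fx"]; y=(v-i["cy"])/i["fy"]
    if fish:
        r=np.hypot(x,y); s=np.sin(r)/r if r>1e-9 else 1; c=np.array([x*s,y*s,np.cos(r)])
    else: c=np.array([x,y,1.])
    return att(i)@c
def onplane(i,u,v,z,fish=False):
    d=ray(i,u,v,fish); e=np.array(i["eye"]); return e+d*(z-e[2])/d[2]
def bydepth(i,u,v,dep,fish=False):
    d=ray(i,u,v,fish); c=att(i).T@d; return np.array(i["eye"])+d*dep/c[2]
def save(p,n): cv2.imwrite("pics/"+n,p[:,:,::-1])
def tool(p,st=None):
    "world target -> shift in tool axes"
    st=st or readout.sense(); return R.from_quat(st["tool_rot"]).inv().apply(np.array(p)-st["eef_pos"])
E
python3 - <<'E'
from h import *
s=readout.sense(); print(s)
for n in("top","scene"):
    p,d,i=cam(n); print(n,i); save(p,n+"0.png"); np.savez("/tmp/%s0.npz"%n,p=p,d=d)
print(eyes.camera_info("wrist"))
E
```

```text
pics
{'t': 0.0, 'joint_pos': array([-1.247227  ,  0.33386992,  0.03986936,  1.46625905, -0.01340028,
        1.34328844, -0.05848164]), 'joint_velocities': array([ 1.17724212e-03, -7.89851790e-04,  1.63882795e-04,  6.50299503e-04,
       -6.06914152e-04, -1.31530214e-03,  9.98574088e-05]), 'joint_torque': array([ 8.09556786e-04, -6.58552265e+01,  1.36609387e+00, -4.05580723e+01,
        1.68191863e-02,  1.23652446e-02, -1.73527513e-05]), 'eef_pos': array([0.26654056, 0.59239125, 0.25545364]), 'tool_rot': array([ 2.09811227e-01,  9.77741603e-01, -7.71218661e-04, -1.12806774e-04]), 'wrist_force': array([0.09233028, 0.64704064, 0.1306836 ]), 'wrist_torque': array([ 0.04521758,  0.00821041, -0.01150708]), 'finger_force': 0.0, 'finger_gap': 0.08525762177410467}
top {'fx': 397.2440061648999, 'fy': 397.2440061648999, 'cx': 277.304152008309, 'cy': 211.66349944226795, 'eye': array([0.47513979, 0.15262683, 1.16424148]), 'attitude': array([-0.70428747,  0.70921035, -0.02577858,  0.01831143])}
scene {'fx': 413.0579574237989, 'fy': 413.0579574237989, 'cx': 275.5708848871584, 'cy': 212.4154144155697, 'eye': array([ 0.88716994, -0.02740194,  1.1914464 ]), 'attitude': array([ 0.85052369,  0.49987074, -0.08273921, -0.14104226])}
{'fx': 325.19226210127806, 'fy': 325.19226210127806, 'cx': 277.1930949320838, 'cy': 216.92753631576372, 'eye': array([0.20071598, 0.62084553, 0.37302424]), 'attitude': array([0.83091915, 0.53772529, 0.07687365, 0.12047954])}
```

View pics/top0.png

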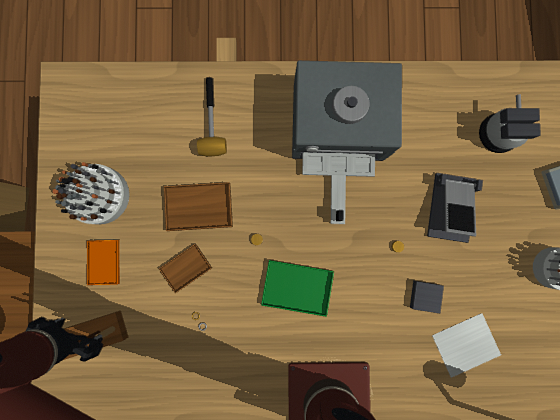

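View pics/scene0.png

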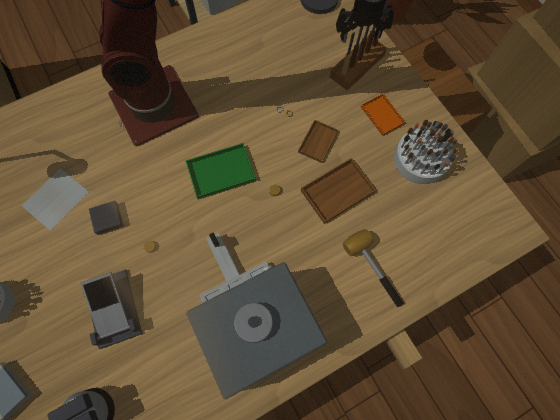

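The top view shows the press at (348,110), the tray partly out with its tab at (338,215) and the pedal at (455,208). 
- **Blanks:** brass discs at (256,239) and (397,246). Possible confusions are the mallet head (211,146) and the small rings (196,315) and (202,326).
- **Box:** candidates are the large brown one (197,206), a small brown one (185,268), green (297,287) and orange (103,261). I choose the large brown one.

```bash
python3 - <<'E'
from h import *
ims=[]
for n in("top","scene"):
    z=np.load("/tmp/%s0.npz"%n); p,d=z["p"],z["d"]; i=eyes.camera_info(n)
    hsv=cv2.cvtColor(p,cv2.COLOR_RGB2HSV)
    m=((hsv[...,0]>17)&(hsv[...,0]<28)&(hsv[...,1]>150)&(hsv[...,2]>90)).astype(np.uint8)
    k,l,st,c=cv2.connectedComponentsWithStats(m)
    for j in range(1,k):
        if st[j,4]>=15:
            u,v=c[j]; print(n,"brass",c[j].round(1),st[j,2:].tolist(),onplane(i,u,v,.014).round(4), bydepth(i,u,v,d[int(v),int(u)]).round(3))
    m=((hsv[...,0]>4)&(hsv[...,0]<17)&(hsv[...,1]>110)&(hsv[...,2]<140)).astype(np.uint8)
    k,l,st,c=cv2.connectedComponentsWithStats(cv2.morphologyEx(m,cv2.MORPH_OPEN,np.ones((3,3))))
    for j in range(1,k):
        if 400<st[j,4]<5000 :
            u,v=c[j]; r=cv2.minAreaRect(np.argwhere(l==j)[:,::-1].astype(np.float32))
            b=cv2.boxPoints(r); w=[onplane(i,*q,.022)[:2].round(3).tolist() for q in b]
            print(n,"brown",c[j].round(1),st[j,4],w, bydepth(i,u,v,d[int(v),int(u)]).round(3))
n="top";z=np.load("/tmp/top0.npz"); p,d=z["p"],z["d"]; i=eyes.camera_info(n)
# world point cloud
V,U=np.mgrid[:420,:560]; D=np.stack([(U-i["cx"])/i["fx"],(V-i["cy"])/i["fy"],np.ones(U.shape)],-1)
W=(D*d[...,None])@att(i).T+np.array(i["eye"])
def blob(z0,z1,u0,u1,v0,v1,t):
    m=np.zeros(U.shape,bool); m[v0:v1,u0:u1]=1; m&=(W[...,2]>z0)&(W[...,2]<z1)&(d>0)
    q=W[m]; r=cv2.minAreaRect(q[:,:2].astype(np.float32)); print(t,len(q),np.round(r[0],4),np.round(r[1],4),round(r[2],1),"z",np.median(q[:,2]).round(4))
blob(.165,.19,280,410,50,165,"press top")
blob(.065,.09,325,350,195,230,"tab")
blob(.02,.045,325,350,170,225,"tongue")
blob(.02,.04,295,380,150,180,"traybody")
blob(.04,.11,425,485,170,245,"treadle")
blob(.006,.11,420,490,165,245,"pedal all")
blob(.005,.018,245,268,228,250,"b0");blob(.005,.018,386,408,234,258,"b1")
blob(.012,.03,155,240,175,236,"box")
cv2.imwrite("pics/c0.png",cv2.resize(p[130:260,150:490],None,fx=2.3,fy=2.3,interpolation=cv2.INTER_CUBIC)[:,:,::-1])
E
```

```text
top brass [211.4 145.8] [30, 18, 470] [0.7414 0.3318 0.014 ] [0.733 0.326 0.051]
top brass [256.4 239. ] [12, 11, 107] [0.4681 0.2013 0.014 ] [0.468 0.201 0.017]
top brass [398.  246.2] [11, 12, 105] [ 0.4443 -0.2084  0.014 ] [ 0.444 -0.208  0.016]
top brass [195.5 315.4] [8, 8, 27] [0.2523 0.3755 0.014 ] [ 0.249  0.378 -0.001]
top brown [197.4 206.2] 2984 [[0.624, 0.471], [0.634, 0.278], [0.504, 0.271], [0.494, 0.462]] [0.565 0.374 0.003]
top brown [184.7 268. ] 1311 [[0.389, 0.482], [0.458, 0.376], [0.387, 0.329], [0.318, 0.434]] [0.386 0.41  0.001]
top brown [102.  328.1] 1064 [[0.222, 0.742], [0.271, 0.587], [0.192, 0.56], [0.144, 0.714]] [0.225 0.628 0.041]
scene brass [274.4 189.5] [10, 10, 85] [0.4699 0.2011 0.014 ] [0.469 0.202 0.011]
scene brass [357.7 240.5] [30, 24, 385] [0.7307 0.3369 0.014 ] [0.736 0.325 0.052]
scene brass [147.4 247.2] [8, 9, 43] [ 0.4482 -0.212   0.014 ] [ 0.449 -0.212  0.015]
scene brown [168.9  18.6] 916 [[-0.385, 0.181], [-0.325, 0.289], [-0.171, 0.216], [-0.228, 0.112]] [-1.066  0.335 -0.761]
scene brown [367.3  53.3] 691 [[0.165, 0.644], [0.115, 0
[... 232 characters left out ...]
, 0.44], [0.397, 0.48], [0.468, 0.364]] [ 0.386  0.412 -0.004]
scene brown [337.8 190.7] 2448 [[0.506, 0.268], [0.489, 0.473], [0.629, 0.467], [0.641, 0.268]] [0.565 0.373 0.001]
press top 7988 [ 0.8074 -0.0408] [0.2689 0.2281] 88.2 z 0.1804
tab 65 [ 0.5326 -0.0325] [0.0142 0.0279] 89.6 z 0.078
tongue 762 [ 0.5893 -0.0308] [0.0702 0.1546] 88.8 z 0.0304
traybody 1713 [ 0.6795 -0.0334] [0.246  0.0835] 87.2 z 0.029
treadle 1733 [ 0.56   -0.3721] [0.1185 0.1649] 81.5 z 0.0656
pedal all 2926 [ 0.5642 -0.3823] [0.202  0.2296] 89.6 z 0.0479
b0 109 [0.4644 0.2069] [0.0606 0.0524] 15.0 z 0.0143
b1 113 [ 0.4466 -0.2094] [0.0377 0.0677] 87.6 z 0.0142
box 379 [0.5644 0.3704] [0.1305 0.191 ] 3.1 z 0.0214
```

View pics/c0.png

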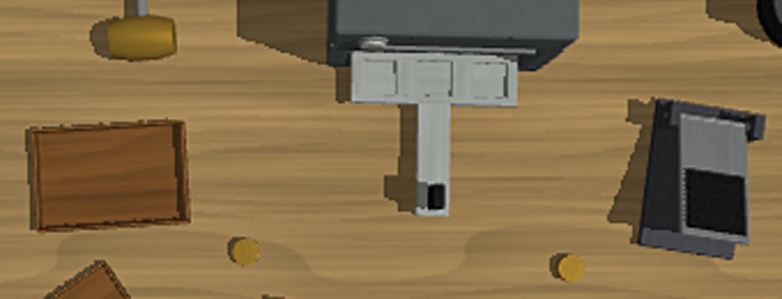

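The crop confirms the two blanks at (245,250) and (568,267) and the larger wooden box at (110,175). The tray is about 85 mm out, and the press yaw is about -1.8°. I'll set off for the tab.

Emit:
arm_command(steps=[[-0.33, -0.31, 0.03, 0, 0, -22.4, 1], [-0.33, -0.31, 0.03, 0, 0, -22.4, 1], [-0.33, -0.31, 0.03, 0, 0, -22.4, 1], [-0.33, -0.31, 0.03, 0, 0, -22.4, 1], [-0.33, -0.31, 0.03, 0, 0, -22.4, 1], [-0.33, -0.31, 0.03, 0, 0, -22.4, 1], [-0.33, -0.31, 0.03, 0, 0, -22.4, 1], [-0.33, -0.31, 0.03, 0, 0, -22.4, 1], [-0.33, -0.31, 0.03, 0, 0, -22.4, 1], [-0.33, -0.31, 0.03, 0, 0, -22.4, 1], [-0.33, -0.31, 0.03, 0, 0, -22.4, 1], [-0.33, -0.31, 0.03, 0, 0, -22.4, 1]])

```text
t: 1.1
eef_pos: [0.4427, 0.167, 0.226]
tool_rot: [0.021, 1.0, -0.001, 0.0]
wrist_force: [-0.9, -0.1, -0.0]
finger_gap: 0.0854
finger_force: 0.0
```

```bash
cat >> h.py <<'E'
def go(x,y,z,yaw=88.2):
    "tool shift+turn to TCP at xyz, pointing down, finger line at yaw deg (mod 180)"
    s=readout.sense(); r=R.from_quat(s["tool_rot"]); M=r.as_matrix()
    a=np.degrees(np.arctan2(M[1,1],M[0,1])); dy=(yaw-a+90)%180-90
    a=np.radians(a+dy); Y=np.array([np.cos(a),np.sin(a),0]);Z=np.array([0,0,-1.]);X=np.cross(Y,Z)
    t=(r.inv()*R.from_matrix(np.stack([X,Y,Z],1))).as_rotvec(degrees=True)
    print("t",round(s["t"],2),"tcp",s["eef_pos"].round(4),"gap",round(s["finger_gap"],4),"F",s["wrist_force"].round(1),"shift",(M.T@(np.array([x,y,z])-s["eef_pos"])).round(4),"turn",t.round(1),"q7",s["joint_pos"].round(2))
E
python3 -c "
from h import *
go(.531,-.032,.18)"
```

```text
t 1.1 tcp [0.4427 0.167  0.226 ] gap 0.0854 F [-0.9 -0.1 -0. ] shift [-0.0965 -0.1951  0.0464] turn [-0.1  0.  -0.6] q7 [-0.76 -0.02  0.31  1.93  0.01  1.23  1.07]
```

Emit:
arm_command(steps=[[-0.0965, -0.195, 0.046, 0, 0, -0.6, 1], [-0.0965, -0.195, 0.046, 0, 0, -0.6, 1], [-0.0965, -0.195, 0.046, 0, 0, -0.6, 1], [-0.0965, -0.195, 0.046, 0, 0, -0.6, 1], [-0.0965, -0.195, 0.046, 0, 0, -0.6, 1], [-0.0965, -0.195, 0.046, 0, 0, -0.6, 1], [-0.0965, -0.195, 0.046, 0, 0, -0.6, 0.6], [-0.0965, -0.195, 0.046, 0, 0, -0.6, 0.6], [-0.0965, -0.195, 0.046, 0, 0, -0.6, 0.6]])

```text
t: 1.85
eef_pos: [0.5304, -0.0222, 0.1802]
tool_rot: [0.01, 1.0, 0.0, -0.0]
wrist_force: [-0.2, -0.4, 0.0]
finger_gap: 0.052
finger_force: 0.0
```

```bash
python3 -c "
from h import *
p,d,i=cam('wrist'); save(p,'w1.png'); np.savez('/tmp/w1.npz',p=p,d=d)
for v in range(100,400,30): print(v,[ (bydepth(i,u,v,d[v,u],True).round(3).tolist()) for u in (240,277,310)])
go(.531,-.032,.075)"
```

```text
100 [[0.435, -0.055, 0.001], [0.436, -0.022, 0.001], [0.437, 0.008, 0.0]]
130 [[0.463, -0.056, -0.0], [0.464, -0.022, 0.0], [0.464, 0.008, -0.001]]
160 [[0.49, -0.057, 0.001], [0.491, -0.023, 0.001], [0.492, 0.008, -0.001]]
190 [[0.519, -0.058, 0.0], [0.514, -0.023, 0.028], [0.52, 0.007, 0.0]]
220 [[0.548, -0.059, 0.001], [0.54, -0.024, 0.03], [0.55, 0.008, -0.001]]
250 [[0.579, -0.061, -0.0], [0.567, -0.024, 0.03], [0.58, 0.008, 0.0]]
280 [[0.612, -0.063, 0.001], [0.597, -0.025, 0.03], [0.614, 0.009, -0.0]]
310 [[0.649, -0.066, 0.001], [0.63, -0.026, 0.031], [0.651, 0.009, 0.001]]
340 [[0.667, -0.064, 0.031], [0.671, -0.026, 0.026], [0.669, 0.007, 0.03]]
370 [[0.519, -0.033, 0.233], [0.519, -0.023, 0.233], [0.52, -0.014, 0.233]]
t 1.9 tcp [ 0.5304 -0.0218  0.1803] gap 0.0514 F [-0.7  0.8  0.7] shift [-0.0008 -0.0103  0.1053] turn [ 0.  -0.   0.7] q7 [-0.52  0.15  0.52  1.87 -0.08  1.14  1.59]
```

View pics/w1.png

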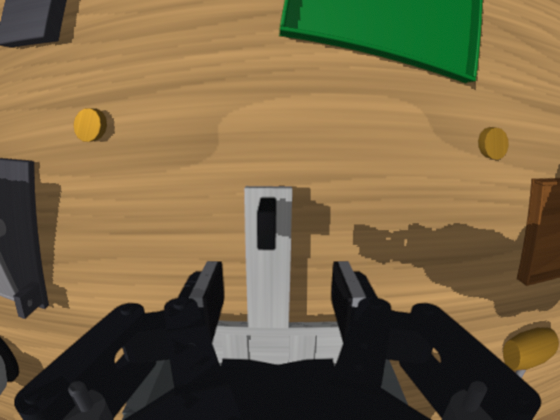

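The wrist view shows the black tab at about (266,222), standing on the tongue. It lies slightly to the right of the jaws, which are at (277,·).

```bash
python3 -c "
from h import *
z=np.load('/tmp/w1.npz');p,d=z['p'],z['d']; i=eyes.camera_info('wrist')
V,U=np.mgrid[185:260,245:295]
q=np.array([bydepth(i,u,v,d[v,u],True) for u,v in zip(U.ravel(),V.ravel())])
q=q[(q[:,2]>.07)&(q[:,2]<.09)];print(len(q),q.min(0),q.max(0))
go((q[:,0].min()+q[:,0].max())/2,(q[:,1].min()+q[:,1].max())/2,.07)"
```

```text
812 [ 0.51785877 -0.03816287  0.07008953] [ 0.54832633 -0.02368509  0.08008057]
t 1.9 tcp [ 0.5304 -0.0218  0.1803] gap 0.0514 F [-0.7  0.8  0.7] shift [-0.0029 -0.0091  0.1103] turn [ 0.  -0.   0.7] q7 [-0.52  0.15  0.52  1.87 -0.08  1.14  1.59]
```

Emit:
arm_command(steps=[[-0.003, -0.009, 0, 0, 0, 0.7, 0.6], [-0.003, -0.009, 0.035, 0, 0, 0.7, 0.6], [-0.003, -0.009, 0.07, 0, 0, 0.7, 0.6], [-0.003, -0.009, 0.105, 0, 0, 0.7, 0.6], [-0.003, -0.009, 0.107, 0, 0, 0.7, 0.6], [-0.003, -0.009, 0.107, 0, 0, 0.7, 0], [-0.003, -0.009, 0.107, 0, 0, 0.7, 0], [-0.003, -0.009, 0.107, 0, 0, 0.7, 0], [-0.003, -0.009, 0.107, 0, 0, 0.7, 0], [-0.003, -0.009, 0.107, 0, 0, 0.7, 0], [-0.003, -0.009, 0.107, 0, 0, 0.7, 0], [-0.003, -0.009, 0.107, 0, 0, 0.7, 0]], newtons=50)

```text
t: 2.9
eef_pos: [0.5353, -0.0306, 0.0758]
tool_rot: [0.016, 1.0, 0.001, 0.002]
wrist_force: [0.1, 6.0, 2.4]
finger_gap: 0.0129
finger_force: 50.6
```

Emit:
arm_command(steps=[[0.012, 0, 0, 0, 0, 0, 0], [0.024, 0, 0, 0, 0, 0, 0], [0.036, 0, 0, 0, 0, 0, 0], [0.048, 0, 0, 0, 0, 0, 0], [0.058, 0, 0, 0, 0, 0, 0], [0.064, 0, 0, 0, 0, 0, 0], [0.067, 0, 0, 0, 0, 0, 0], [0.07, 0, 0, 0, 0, 0, 0], [0.072, 0, 0, 0, 0, 0, 0], [0.072, 0, 0, 0, 0, 0, 0], [0.072, 0, 0, 0, 0, 0, 0]])

```text
t: 3.82
eef_pos: [0.4715, -0.0286, 0.0771]
tool_rot: [0.016, 1.0, 0.001, 0.011]
wrist_force: [39.3, 4.0, -35.8]
finger_gap: 0.0128
finger_force: 49.8
```

Emit:
arm_command(steps=[[-0.005, 0, 0, 0, 0, 0, 0], [-0.005, 0, 0, 0, 0, 0, 0], [-0.005, 0, 0, 0, 0, 0, 0.7], [-0.005, 0, 0, 0, 0, 0, 0.7], [-0.005, 0, 0, 0, 0, 0, 0.7], [-0.005, 0, 0, 0, 0, 0, 0.7], [-0.005, 0, -0.04, 0, 0, 0, 0.7], [-0.005, 0, -0.08, 0, 0, 0, 0.7], [-0.005, 0, -0.11, 0, 0, 0, 0.7], [-0.005, 0, -0.11, 0, 0, 0, 0.7]])

```text
t: 4.65
eef_pos: [0.4693, -0.0305, 0.1893]
tool_rot: [0.017, 1.0, 0.001, 0.004]
wrist_force: [0.9, 0.4, -0.7]
finger_gap: 0.0599
finger_force: 0.0
```

```bash
python3 -c "
from h import *
p,d,i=cam('top'); save(p,'top1.png'); np.savez('/tmp/top1.npz',p=p,d=d)
p,d,i=cam('wrist'); np.savez('/tmp/w2.npz',p=p,d=d)
hsv=cv2.cvtColor(p,cv2.COLOR_RGB2HSV)
m=((hsv[...,0]>17)&(hsv[...,0]<28)&(hsv[...,1]>150)&(hsv[...,2]>90)).astype(np.uint8)
k,l,st,c=cv2.connectedComponentsWithStats(m)
for j in range(1,k):
  if st[j,4]>60: print(c[j].round(1),st[j,2:],onplane(i,*c[j],.012,True).round(4))
go(.4455,-.209,.12)
q=[]
for v in range(20,400,2):
  for u in range(180,380,2):
    w=bydepth(i,u,v,d[v,u],True)
    if .07<w[2]<.085 and abs(w[1]+.03)<.05: q.append(w)
print(len(q), np.min(q,0),np.max(q,0))"
```

```text
[102.1 185.9] [ 28  34 725] [ 0.4444 -0.2073  0.012 ]
[490.2 195.3] [ 29  32 718] [0.4666 0.1982 0.012 ]
[531.2 369.1] [ 35  31 630] [0.7604 0.3801 0.012 ]
t 4.75 tcp [ 0.4671 -0.0302  0.1846] gap 0.0594 F [-0.2 -0.4 -0.8] shift [ 0.0157 -0.1795  0.0643] turn [ 0.1  0.1 -0.1] q7 [-0.55 -0.01  0.53  2.01  0.    1.13  1.51]
188 [ 0.45617477 -0.03585338  0.07088658] [ 0.48629337 -0.02296832  0.08008785]
```

Emit:
arm_command(steps=[[0.0165, -0.178, 0.064, 0, 0, 0, 0.7], [0.0165, -0.178, 0.064, 0, 0, 0, 0.7], [0.0165, -0.178, 0.064, 0, 0, 0, 0.7], [0.0165, -0.178, 0.064, 0, 0, 0, 0.7], [0.0165, -0.178, 0.064, 0, 0, 0, 0.7], [0.0165, -0.178, 0.064, 0, 0, 0, 0.7], [0.0165, -0.178, 0.064, 0, 0, 0, 0.7], [0.0165, -0.178, 0.064, 0, 0, 0, 0.7]])

```text
t: 5.42
eef_pos: [0.4435, -0.2069, 0.1185]
tool_rot: [0.017, 1.0, 0.0, -0.001]
wrist_force: [1.4, 0.6, 0.6]
finger_gap: 0.0596
finger_force: 0.0
```

```bash
cat >> h.py <<'E'
def brass(n="wrist",zs=(.013,),amin=60):
    p,d,i=cam(n); hsv=cv2.cvtColor(p,cv2.COLOR_RGB2HSV); out=[]
    m=((hsv[...,0]>17)&(hsv[...,0]<28)&(hsv[...,1]>150)&(hsv[...,2]>90)).astype(np.uint8)
    k,l,st,c=cv2.connectedComponentsWithStats(m)
    for j in range(1,k):
        if st[j,4]<amin: continue
        # top face: pixels whose 3d height is at the highest
        vv,uu=np.nonzero(l==j); W=np.array([bydepth(i,u,v,d[v,u],n=="wrist") for u,v in zip(uu,vv)])
        zt=np.percentile(W[:,2],90); T=W[W[:,2]>zt-.004]
        print(n,c[j].round(0),st[j,4],"ztop",zt.round(4),"mid",((T.min(0)+T.max(0))/2)[:2].round(4),"size",(T.max(0)-T.min(0))[:2].round(4),"mean",T.mean(0)[:2].round(4))
    return p,d,i
E
python3 -c "
from h import *
p,d,i=brass(); save(p,'w3.png'); go(.4445,-.208,.028)"
```

```text
wrist [278. 226.] 1688 ztop 0.0148 mid [ 0.4161 -0.2072] size [0.0891 0.0326] mean [ 0.4433 -0.2071]
t 5.47 tcp [ 0.444  -0.2064  0.1189] gap 0.0597 F [-0.   0.4 -0.8] shift [-0.0007 -0.0016  0.0909] turn [ 0.  -0.1 -0.1] q7 [-0.31  0.15  0.71  2.04 -0.12  1.    2.  ]
```

Emit:
arm_command(steps=[[0, -0.001, 0.035, 0, 0, 0, 0.7], [0, -0.001, 0.065, 0, 0, 0, 0.7], [0, -0.001, 0.085, 0, 0, 0, 0.7], [0, -0.001, 0.091, 0, 0, 0, 0.7], [0, -0.001, 0.091, 0, 0, 0, 0.7], [0, -0.001, 0.091, 0, 0, 0, 0], [0, -0.001, 0.091, 0, 0, 0, 0], [0, -0.001, 0.091, 0, 0, 0, 0], [0, -0.001, 0.091, 0, 0, 0, 0], [0, -0.001, 0.091, 0, 0, 0, 0], [0, -0.001, 0.091, 0, 0, 0, 0], [0, -0.001, 0.091, 0, 0, 0, 0]], newtons=60)

```text
t: 6.47
eef_pos: [0.4452, -0.2086, 0.0302]
tool_rot: [0.017, 1.0, 0.0, 0.001]
wrist_force: [-3.0, 2.5, 9.2]
finger_gap: 0.0299
finger_force: 58.6
```

Emit:
arm_command(steps=[[0, 0, -0.03, 0, 0, 0, 0], [0, 0, -0.06, 0, 0, 0, 0], [0, 0, -0.09, 0, 0, 0, 0], [0, 0, -0.09, 0, 0, 0, 0]])

```text
t: 6.8
eef_pos: [0.4471, -0.21, 0.1243]
tool_rot: [0.017, 1.0, -0.0, 0.005]
wrist_force: [1.4, -1.8, -0.3]
finger_gap: 0.0299
finger_force: 59.8
```

```bash
python3 -c "
from h import *
p,d,i=brass(); go(.619,-.104,.12)"
```

```text
wrist [276. 278.] 3589 ztop 0.1087 mid [ 0.4185 -0.2109] size [0.0892 0.0299] mean [ 0.4447 -0.2111]
t 6.85 tcp [ 0.4464 -0.2091  0.122 ] gap 0.0296 F [ 0.1 -0.8 -1.9] shift [-0.169   0.1109  0.0033] turn [ 0.   0.4 -0.1] q7 [-0.32  0.15  0.73  2.03 -0.12  1.    2.  ]
```

```bash
python3 -c "
from h import *
p,d,i=cam('wrist')
cv2.imwrite('pics/w4.png',cv2.resize(p[150:400,150:400],(600,600))[:,:,::-1])
V,U=np.mgrid[240:330:6,262:294:6]
for v in range(250,330,8): print(v,[round(float(bydepth(i,u,v,d[v,u],True)[2]),4) for u in range(254,304,7)],bydepth(i,277,v,d[v,277],True)[0].round(3))"
```

```text
250 [0.0946, 0.1007, 0.239, 0.1047, 0.1045, 0.1039, 0.0997, 0.0937] 0.429
258 [0.1056, 0.1061, 0.1059, 0.1058, 0.1057, 0.1066, 0.1052, 0.104] 0.433
266 [0.1064, 0.1053, 0.1054, 0.1052, 0.1056, 0.1065, 0.1054, 0.1046] 0.437
274 [0.1057, 0.1058, 0.1057, 0.105, 0.1055, 0.1059, 0.1052, 0.1055] 0.441
282 [0.1069, 0.106, 0.1061, 0.1056, 0.1061, 0.1054, 0.1067, 0.1061] 0.445
290 [0.1053, 0.1068, 0.1059, 0.1051, 0.1054, 0.1062, 0.1053, 0.1055] 0.449
298 [0.1055, 0.1057, 0.1065, 0.107, 0.1055, 0.1051, 0.1052, 0.1052] 0.454
306 [-0.0003, 0.1057, 0.1065, 0.1064, 0.1063, 0.1054, 0.1056, 0.0007] 0.458
314 [-0.0002, -0.0005, 0.0005, 0.0006, 0.0001, -0.0004, -0.0002, 0.0003] 0.534
322 [0.0004, 0.0008, 0.0004, 0.0004, -0.0007, -0.0004, -0.0007, -0.0004] 0.544
```

View pics/w4.png

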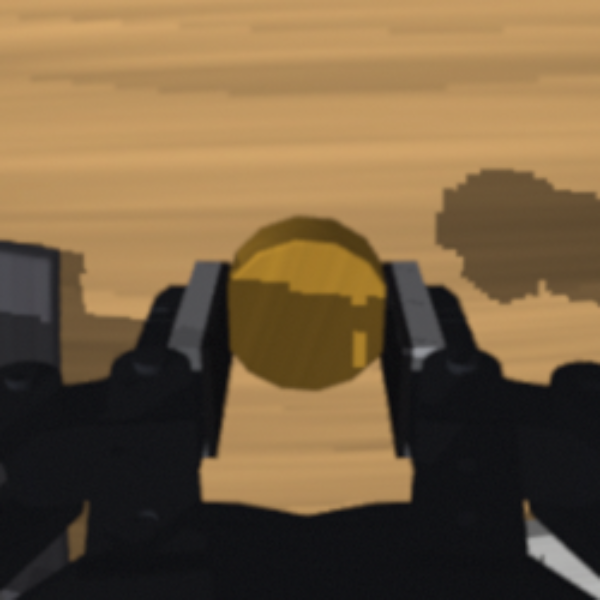

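The blank is held level and centred at (305,300) in the crop. Next, locate the pocket row from the top picture taken with the tray out.

```bash
python3 - <<'E'
from h import *
z=np.load("/tmp/top1.npz"); p,d=z["p"],z["d"]; i=eyes.camera_info("top")
V,U=np.mgrid[:420,:560]; D=np.stack([(U-i["cx"])/i["fx"],(V-i["cy"])/i["fy"],np.ones(U.shape)],-1)
W=(D*d[...,None])@att(i).T+np.array(i["eye"])
c=cv2.resize(p[150:240,270:410],None,fx=5,fy=5,interpolation=cv2.INTER_NEAREST); cv2.imwrite("pics/t1.png",c[:,:,::-1])
m=(W[...,2]>.018)&(W[...,2]<.04)&(U>280)&(U<400)&(V>140)&(V<215)&(W[...,0]>.57)&(W[...,0]<.69)
q=W[m]; print(len(q),q.min(0),q.max(0), cv2.minAreaRect(q[:,:2].astype(np.float32)))
go(.619,-.104,.12)
E
```

```text
1804 [ 0.57217766 -0.13980203  0.02004184] [0.6899241  0.06930502 0.0398168 ] ((0.6310194730758667, -0.03572168946266174), (0.20889078080654144, 0.11755906045436859), 89.07179260253906)
t 6.9 tcp [ 0.4453 -0.2085  0.1202] gap 0.0301 F [ 0.2  0.  -1.5] shift [-0.1701  0.1102  0.001 ] turn [ 0.   0.3 -0.1] q7 [-0.32  0.15  0.73  2.04 -0.12  0.99  2.01]
```

View pics/t1.png

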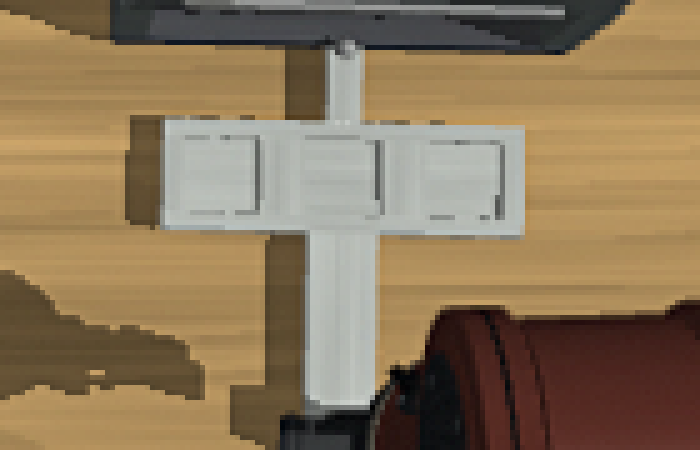

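The crop shows the tray plate with corners at about (163,120), (525,128), (522,238) and (160,230), and three empty pockets centred at about (220,174), (341,177) and (462,180).

```bash
python3 - <<'E'
from h import *
i=eyes.camera_info("top")
for u,v in ((342.5,179),(163,120),(525,128),(522,238),(160,230)):
    print("plate",onplane(i,270+u/5-.5,150+v/5-.5,.03).round(4))
for u,v in ((221,174.5),(341.5,177),(462.5,180)):
    print("pocket",onplane(i,270+u/5-.5,150+v/5-.5,.028).round(4))
E
```

```text
plate [ 0.6208 -0.0348  0.03  ]
plate [0.6556 0.0682 0.03  ]
plate [ 0.6497 -0.1408  0.03  ]
plate [ 0.586  -0.1376  0.03  ]
plate [0.5919 0.0706 0.03  ]
pocket [0.6241 0.0349 0.028 ]
pocket [ 0.6222 -0.0346  0.028 ]
pocket [ 0.62   -0.1045  0.028 ]
```

Emit:
arm_command(steps=[[-0.171, 0.11, 0.001, 0, 0.3, 0, 0], [-0.171, 0.11, 0.001, 0, 0.3, 0, 0], [-0.171, 0.11, 0.001, 0, 0.3, 0, 0], [-0.171, 0.11, 0.001, 0, 0.3, 0, 0], [-0.171, 0.11, 0.001, 0, 0.3, 0, 0], [-0.171, 0.11, 0.001, 0, 0.3, 0, 0], [-0.171, 0.11, 0.001, 0, 0.3, 0, 0], [-0.171, 0.11, 0.001, 0, 0.3, 0, 0], [-0.171, 0.11, 0.001, 0, 0.3, 0, 0]])

```text
t: 7.65
eef_pos: [0.6173, -0.1056, 0.1168]
tool_rot: [0.018, 1.0, -0.0, -0.003]
wrist_force: [-0.1, 0.1, -1.7]
finger_gap: 0.0303
finger_force: 59.8
```

```bash
python3 -c "
from h import *
p,d,i=brass(); go(.6205,-.1045,.0555)"
```

```text
wrist [280. 267.] 1735 ztop 0.1011 mid [ 0.5894 -0.1063] size [0.087  0.0293] mean [ 0.6094 -0.1043]
t 7.7 tcp [ 0.6174 -0.1056  0.1171] gap 0.0298 F [ 0.3  0.  -1.1] shift [-0.0034  0.0012  0.0616] turn [-0.  -0.3 -0.2] q7 [-0.39  0.45  0.62  1.7  -0.29  1.09  1.86]
```

Emit:
arm_command(steps=[[-0.0034, 0.001, 0, 0, -0.3, 0, 0], [-0.0034, 0.001, 0.02, 0, -0.3, 0, 0], [-0.0034, 0.001, 0.04, 0, -0.3, 0, 0], [-0.0034, 0.001, 0.052, 0, -0.3, 0, 0], [-0.0034, 0.001, 0.058, 0, -0.3, 0, 0], [-0.0034, 0.001, 0.06, 0, -0.3, 0, 0], [-0.0034, 0.001, 0.06, 0, -0.3, 0, 0], [-0.0034, 0.001, 0.06, 0, -0.3, 0, 0]])

```text
t: 8.37
eef_pos: [0.6223, -0.1037, 0.0582]
tool_rot: [0.017, 1.0, -0.0, 0.001]
wrist_force: [0.4, 0.1, -0.7]
finger_gap: 0.0298
finger_force: 59.8
```

Emit:
arm_command(steps=[[0.001, -0.001, 0.002, 0, 0, 0, 0], [0.001, -0.001, 0.0025, 0, 0, 0, 0], [0.001, -0.001, 0.0025, 0, 0, 0, 0.5], [0.001, -0.001, 0.0025, 0, 0, 0, 0.5], [0.001, -0.001, 0.0025, 0, 0, 0, 0.6], [0.001, -0.001, 0.0025, 0, 0, 0, 0.6], [0.001, -0.001, -0.03, 0, 0, 0, 0.6], [0.001, -0.001, -0.065, 0, 0, 0, 0.6], [0.001, -0.001, -0.1, 0, 0, 0, 0.6], [0.001, -0.001, -0.12, 0, 0, 0, 0.6], [0.001, -0.001, -0.12, 0, 0, 0, 0.6], [0.001, -0.001, -0.12, 0, 0, 0, 0.6]])

```text
t: 9.37
eef_pos: [0.6213, -0.1045, 0.1785]
tool_rot: [0.017, 1.0, 0.0, 0.001]
wrist_force: [-0.9, 0.7, -0.4]
finger_gap: 0.0509
finger_force: 0.0
```

```bash
python3 -c "
from h import *
p,d,i=brass(); save(p,'w5.png');go(.4675,.2,.15)"
```

```text
wrist [545.  66.] 561 ztop 0.0145 mid [0.5001 0.0576] size [0.0975 0.3218] mean [0.4684 0.1994]
wrist [277. 211.] 1228 ztop 0.0407 mid [ 0.5927 -0.1055] size [0.0878 0.032 ] mean [ 0.6196 -0.1055]
t 9.42 tcp [ 0.6205 -0.1042  0.177 ] gap 0.0513 F [-0.1 -0.1 -0.2] shift [0.1631 0.2989 0.0271] turn [ 0.  -0.  -0.1] q7 [-0.41  0.39  0.65  1.64 -0.25  1.19  1.83]
```

View pics/w5.png

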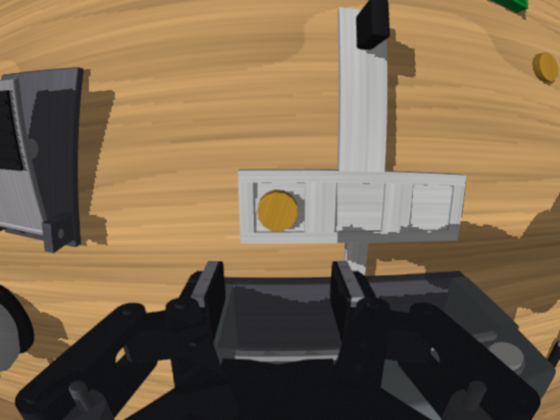

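The blank lies flat in pocket 0 at (277,211), with its top at 0.0407 against an expected 0.040. On to the second blank.

Emit:
arm_command(steps=[[0.163, 0.299, 0.027, 0, 0, 0, 0.7], [0.163, 0.299, 0.027, 0, 0, 0, 0.7], [0.163, 0.299, 0.027, 0, 0, 0, 0.7], [0.163, 0.299, 0.027, 0, 0, 0, 0.7], [0.163, 0.299, 0.027, 0, 0, 0, 0.7], [0.163, 0.299, 0.027, 0, 0, 0, 0.7], [0.163, 0.299, 0.027, 0, 0, 0, 0.7], [0.163, 0.299, 0.027, 0, 0, 0, 0.7], [0.163, 0.299, 0.027, 0, 0, 0, 0.7], [0.163, 0.299, 0.027, 0, 0, 0, 0.7], [0.163, 0.299, 0.027, 0, 0, 0, 0.7], [0.163, 0.299, 0.027, 0, 0, 0, 0.7]])

```text
t: 10.42
eef_pos: [0.4682, 0.1983, 0.1497]
tool_rot: [0.018, 1.0, -0.001, -0.0]
wrist_force: [-0.0, -0.1, 0.9]
finger_gap: 0.0597
finger_force: 0.0
```

```bash
python3 -c "
from h import *
p,d,i=brass();go(.4675,.2,.028)"
```

```text
wrist [284. 212.] 1344 ztop 0.0147 mid [0.4401 0.2024] size [0.088  0.0326] mean [0.4668 0.2024]
wrist [ 29. 351.] 264 ztop 0.0409 mid [0.5155 0.0398] size [0.2388 0.32  ] mean [ 0.6182 -0.1023]
t 10.47 tcp [0.4684 0.1981 0.1499] gap 0.0598 F [-0.3  0.   0.1] shift [0.0009 0.0019 0.1219] turn [-0.1 -0.  -0.3] q7 [-0.94  0.14  0.49  1.96 -0.07  1.07  1.12]
```

Emit:
arm_command(steps=[[0.0015, 0.004, 0.035, 0, 0, 0, 0.7], [0.0015, 0.004, 0.07, 0, 0, 0, 0.7], [0.0015, 0.004, 0.105, 0, 0, 0, 0.7], [0.0015, 0.004, 0.122, 0, 0, 0, 0.7], [0.0015, 0.004, 0.122, 0, 0, 0, 0.7], [0.0015, 0.004, 0.122, 0, 0, 0, 0], [0.0015, 0.004, 0.122, 0, 0, 0, 0], [0.0015, 0.004, 0.122, 0, 0, 0, 0], [0.0015, 0.004, 0.122, 0, 0, 0, 0], [0.0015, 0.004, 0.122, 0, 0, 0, 0], [0.0015, 0.004, 0.122, 0, 0, 0, 0], [0.0015, 0.004, 0.122, 0, 0, 0, 0]])

```text
t: 11.47
eef_pos: [0.4679, 0.204, 0.0302]
tool_rot: [0.017, 1.0, 0.001, 0.001]
wrist_force: [-0.3, -3.1, 7.4]
finger_gap: 0.0301
finger_force: 59.3
```

Emit:
arm_command(steps=[[0, 0, -0.03, 0, 0, 0, 0], [0, 0, -0.06, 0, 0, 0, 0], [0, 0, -0.09, 0, 0, 0, 0], [0, 0, -0.09, 0, 0, 0, 0], [0, 0, -0.09, 0, 0, 0, 0]])

```text
t: 11.88
eef_pos: [0.4678, 0.2049, 0.1208]
tool_rot: [0.017, 1.0, 0.002, 0.002]
wrist_force: [0.4, 0.3, -1.9]
finger_gap: 0.03
finger_force: 59.7
```

```bash
python3 -c "
from h import *
p,d,i=brass();go(.6245,.0355,.12)"
```

```text
wrist [276. 279.] 3552 ztop 0.1051 mid [0.4397 0.2038] size [0.0892 0.0295] mean [0.4662 0.2036]
wrist [ 12. 364.] 263 ztop 0.0408 mid [0.5156 0.0421] size [0.2409 0.3272] mean [ 0.6181 -0.102 ]
t 11.93 tcp [0.4668 0.2044 0.1193] gap 0.0303 F [ 0.1 -0.3 -1.1] shift [-0.1633 -0.1636 -0.0008] turn [ 0.1  0.1 -0.1] q7 [-0.95  0.18  0.49  1.99 -0.1   1.    1.13]
```

Emit:
arm_command(steps=[[-0.164, -0.1635, 0, 0, 0, 0, 0], [-0.164, -0.1635, 0, 0, 0, 0, 0], [-0.164, -0.1635, 0, 0, 0, 0, 0], [-0.164, -0.1635, 0, 0, 0, 0, 0], [-0.164, -0.1635, 0, 0, 0, 0, 0], [-0.164, -0.1635, 0, 0, 0, 0, 0], [-0.164, -0.1635, 0, 0, 0, 0, 0], [-0.164, -0.1635, 0, 0, 0, 0, 0], [-0.164, -0.1635, 0, 0, 0, 0, 0], [-0.164, -0.1635, 0, 0, 0, 0, 0]])

```text
t: 12.77
eef_pos: [0.6239, 0.0365, 0.1175]
tool_rot: [0.016, 1.0, 0.0, -0.001]
wrist_force: [-0.3, 0.1, -1.0]
finger_gap: 0.03
finger_force: 59.7
```

```bash
python3 -c "
from h import *
go(.6245,.036,.0565)"
```

```text
t 12.77 tcp [0.6239 0.0365 0.1175] gap 0.03 F [-0.3  0.1 -1. ] shift [-0.0007 -0.0005  0.061 ] turn [ 0.  -0.1 -0. ] q7 [-0.58  0.43  0.57  1.71 -0.26  1.08  1.62]
```

Emit:
arm_command(steps=[[0, 0, 0.02, 0, 0, 0, 0], [0, 0, 0.04, 0, 0, 0, 0], [0, 0, 0.052, 0, 0, 0, 0], [0, 0, 0.058, 0, 0, 0, 0], [0, 0, 0.06, 0, 0, 0, 0], [0, 0, 0.061, 0, 0, 0, 0], [0, 0, 0.061, 0, 0, 0, 0], [0, 0, 0.061, 0, 0, 0, 0]])

```text
t: 13.43
eef_pos: [0.6255, 0.0351, 0.0582]
tool_rot: [0.017, 1.0, 0.0, 0.001]
wrist_force: [0.3, -0.2, -1.6]
finger_gap: 0.0301
finger_force: 59.7
```

Emit:
arm_command(steps=[[0.001, 0.0005, 0.002, 0, 0, 0, 0], [0.001, 0.0005, 0.0025, 0, 0, 0, 0], [0.001, 0.0005, 0.0025, 0, 0, 0, 0.5], [0.001, 0.0005, 0.0025, 0, 0, 0, 0.5], [0.001, 0.0005, 0.0025, 0, 0, 0, 0.6], [0.001, 0.0005, 0.0025, 0, 0, 0, 0.6], [0.001, 0, -0.03, 0, 0, 0, 0.6], [0.001, 0, -0.065, 0, 0, 0, 0.6], [0.001, 0, -0.1, 0, 0, 0, 0.6], [0.001, 0, -0.12, 0, 0, 0, 0.6], [0.001, 0, -0.12, 0, 0, 0, 0.6], [0.001, 0, -0.12, 0, 0, 0, 0.6]])

```text
t: 14.43
eef_pos: [0.6245, 0.0352, 0.1785]
tool_rot: [0.017, 1.0, 0.0, 0.001]
wrist_force: [-0.5, 0.3, -1.4]
finger_gap: 0.0513
finger_force: 0.0
```

```bash
python3 -c "
from h import *
p,d,i=brass();go(.4715,-.0294,.15)
q=[]
for v in range(0,200):
  for u in range(100,300):
    w=bydepth(i,u,v,d[v,u],True)
    if .074<w[2]<.082 and abs(w[1]+.03)<.05 and w[0]<.5: q.append(w)
print(len(q), np.min(q,0),np.max(q,0))"
```

```text
wrist [278. 212.] 1224 ztop 0.0406 mid [0.5963 0.0342] size [0.0885 0.032 ] mean [0.6235 0.0344]
wrist [121. 214.] 881 ztop 0.0409 mid [ 0.5945 -0.0424] size [0.085  0.1574] mean [ 0.6201 -0.1035]
wrist [533. 299.] 779 ztop 0.0571 mid [0.6514 0.1998] size [0.1987 0.327 ] mean [0.7332 0.3252]
t 14.48 tcp [0.6237 0.0352 0.177 ] gap 0.0509 F [ 0.6 -0.7 -1. ] shift [ 0.1499 -0.0697  0.027 ] turn [ 0.  -0.  -0.1] q7 [-0.6   0.37  0.6   1.65 -0.22  1.18  1.59]
758 [ 0.4575427  -0.03716067  0.07400382] [ 0.48766856 -0.02192432  0.07994714]
```

Both blanks are seated. Now the tab.

Emit:
arm_command(steps=[[0.1505, -0.07, 0.027, 0, 0, 0, 0.6], [0.1505, -0.07, 0.027, 0, 0, 0, 0.6], [0.1505, -0.07, 0.027, 0, 0, 0, 0.6], [0.1505, -0.07, 0.027, 0, 0, 0, 0.6], [0.1505, -0.07, 0.027, 0, 0, 0, 0.6], [0.1505, -0.07, 0.027, 0, 0, 0, 0.6], [0.1505, -0.07, 0.027, 0, 0, 0, 0.6], [0.1505, -0.07, 0.06, 0, 0, 0, 0.6], [0.1505, -0.07, 0.09, 0, 0, 0, 0.6], [0.1505, -0.07, 0.102, 0, 0, 0, 0.6], [0.1505, -0.07, 0.102, 0, 0, 0, 0.6], [0.1505, -0.07, 0.102, 0, 0, 0, 0.6]])

```text
t: 15.48
eef_pos: [0.4717, -0.0298, 0.0749]
tool_rot: [0.017, 1.0, -0.001, -0.001]
wrist_force: [0.5, -0.4, -0.1]
finger_gap: 0.0511
finger_force: 0.0
```

```bash
python3 -c "
from h import *
go(.4725,-.0295,.075)"
```

```text
t 15.48 tcp [ 0.4717 -0.0298  0.0749] gap 0.0511 F [ 0.5 -0.4 -0.1] shift [-0.0008  0.0003 -0.0001] turn [-0.1 -0.1 -0.1] q7 [-0.62  0.18  0.64  2.11 -0.14  0.89  1.64]
```

Emit:
arm_command(steps=[[0, 0, 0, 0, 0, 0, 0], [0, 0, 0, 0, 0, 0, 0], [0, 0, 0, 0, 0, 0, 0], [0, 0, 0, 0, 0, 0, 0], [0, 0, 0, 0, 0, 0, 0], [0, 0, 0, 0, 0, 0, 0], [-0.005, 0, 0, 0, 0, 0, 0], [-0.013, 0, 0, 0, 0, 0, 0], [-0.023, 0, 0, 0, 0, 0, 0], [-0.033, 0, 0, 0, 0, 0, 0], [-0.043, 0, 0, 0, 0, 0, 0], [-0.05, 0, 0, 0, 0, 0, 0]])

```text
t: 16.48
eef_pos: [0.5228, -0.0302, 0.0765]
tool_rot: [0.016, 1.0, 0.001, 0.001]
wrist_force: [-1.4, 5.4, 9.7]
finger_gap: 0.0133
finger_force: 61.5
```

Emit:
arm_command(steps=[[-0.01, 0, 0, 0, 0, 0, 0], [-0.02, 0, 0, 0, 0, 0, 0], [-0.03, 0, 0, 0, 0, 0, 0], [-0.04, 0, 0, 0, 0, 0, 0], [-0.05, 0, 0, 0, 0, 0, 0], [-0.06, 0, 0, 0, 0, 0, 0], [-0.07, 0, 0, 0, 0, 0, 0], [-0.077, 0, 0, 0, 0, 0, 0], [-0.083, 0, 0, 0, 0, 0, 0], [-0.088, 0, 0, 0, 0, 0, 0], [-0.092, 0, 0, 0, 0, 0, 0], [-0.094, 0, 0, 0, 0, 0, 0]])

```text
t: 17.48
eef_pos: [0.616, -0.0331, 0.0765]
tool_rot: [0.016, 1.0, 0.001, 0.001]
wrist_force: [-2.7, 5.6, 10.1]
finger_gap: 0.0128
finger_force: 61.6
```

```bash
python3 -c "
from h import *
go(.617,-.0345,.075)"
```

```text
t 17.48 tcp [ 0.616  -0.0331  0.0765] gap 0.0128 F [-2.7  5.6 10.1] shift [-0.0011 -0.0014  0.0015] turn [ 0.1  0.1 -0. ] q7 [-0.48  0.47  0.59  1.76 -0.31  1.    1.77]
```

Emit:
arm_command(steps=[[-0.003, 0, 0, 0, 0, 0, 0], [-0.005, 0, 0, 0, 0, 0, 0], [-0.006, 0, 0, 0, 0, 0, 0], [-0.006, 0, 0, 0, 0, 0, 0]])

```text
t: 17.82
eef_pos: [0.6216, -0.0332, 0.0765]
tool_rot: [0.016, 1.0, 0.001, 0.0]
wrist_force: [-3.4, 5.3, 8.4]
finger_gap: 0.0129
finger_force: 61.6
```

Emit:
arm_command(steps=[[-0.003, 0, 0, 0, 0, 0, 0], [-0.005, 0, 0, 0, 0, 0, 0], [-0.005, 0, 0, 0, 0, 0, 0], [-0.005, 0, 0, 0, 0, 0, 0]])

```text
t: 18.15
eef_pos: [0.6219, -0.0332, 0.0763]
tool_rot: [0.016, 1.0, 0.002, -0.005]
wrist_force: [-28.3, 7.5, 29.3]
finger_gap: 0.0131
finger_force: 64.8
```

Home stop reached. Ease off, release and check that the tray stays.

Emit:
arm_command(steps=[[0.005, 0, 0, 0, 0, 0, 0], [0.005, 0, 0, 0, 0, 0, 0], [0.005, 0, 0, 0, 0, 0, 0.6], [0.005, 0, 0, 0, 0, 0, 0.6], [0.005, 0, 0, 0, 0, 0, 0.6], [0.005, 0, 0, 0, 0, 0, 0.6], [0.005, 0, -0.04, 0, 0, 0, 0.6], [0.005, 0, -0.08, 0, 0, 0, 0.6], [0.005, 0, -0.11, 0, 0, 0, 0.6], [0.005, 0, -0.11, 0, 0, 0, 0.6], [0.005, 0, -0.11, 0, 0, 0, 0.6]])

```text
t: 19.07
eef_pos: [0.6221, -0.0353, 0.1872]
tool_rot: [0.017, 1.0, 0.0, 0.002]
wrist_force: [-0.2, 0.1, -0.8]
finger_gap: 0.0511
finger_force: 0.0
```

```bash
python3 -c "
from h import *
p,d,i=cam('wrist')
q=[]
for v in range(150,300):
  for u in range(200,350):
    w=bydepth(i,u,v,d[v,u],True)
    if .074<w[2]<.082 and abs(w[1]+.03)<.03: q.append(w)
print(len(q), np.min(q,0),np.max(q,0))
p,d,i=cam('top'); np.savez('/tmp/top2.npz',p=p,d=d)
V,U=np.mgrid[:420,:560]; D=np.stack([(U-i['cx'])/i['fx'],(V-i['cy'])/i['fy'],np.ones(U.shape)],-1)
W=(D*d[...,None])@att(i).T+np.array(i['eye'])
hsv=cv2.cvtColor(p,cv2.COLOR_RGB2HSV)
pad=(U>425)&(U<490)&(V>165)&(V<250)&(hsv[...,2]<45)&(W[...,2]>.055)
q=W[pad]; print('pad',len(q),q.mean(0),cv2.minAreaRect(q[:,:2].astype(np.float32)))
tr=(U>425)&(U<490)&(V>165)&(V<250)&(W[...,2]>.05)
q=W[tr]; print('treadle',len(q),q.mean(0),cv2.minAreaRect(q[:,:2].astype(np.float32)))
cv2.imwrite('pics/p1.png',cv2.resize(p[160:250,415:500],None,fx=6,fy=6,interpolation=cv2.INTER_NEAREST)[:,:,::-1])
go(.53,-.38,.16)"
```

```text
734 [ 0.60618853 -0.04103483  0.07401191] [ 0.63685291 -0.02685151  0.07984236]
pad 621 [ 0.52310216 -0.36063865  0.08357219] ((0.5192927122116089, -0.12420189380645752), (0.07715925574302673, 0.5553203225135803), 1.1517398357391357)
treadle 1430 [ 0.54333055 -0.35390863  0.09346137] ((0.5618325471878052, -0.14399561285972595), (0.17335383594036102, 0.5932539105415344), 0.0030572477262467146)
t 19.17 tcp [ 0.6205 -0.0349  0.1845] gap 0.0513 F [-0.2  0.4 -0.2] shift [ 0.0788 -0.348   0.0246] turn [-0.  -0.1 -0.1] q7 [-0.52  0.37  0.64  1.65 -0.23  1.2   1.71]
```

View pics/p1.png

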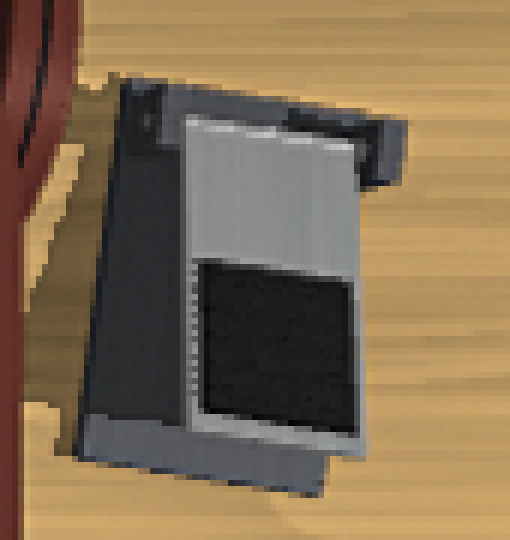

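The pad's corners are at crop (203,262), (353,283), (355,436) and (200,408), so its centre is about (278,347). The tab reads 0.6215, so the tray stays home by itself.

```bash
python3 -c "
from h import *
i=eyes.camera_info('top'); z=np.load('/tmp/top2.npz'); 
u,v=415+278/6-.5,160+347/6-.5
P=onplane(i,u,v,.076); print(P, bydepth(i,u,v,z['d'][int(round(v)),int(round(u))]))
go(P[0],P[1],.15,83)"
```

```text
[ 0.52404216 -0.36477193  0.076     ] [ 0.52398599 -0.36417759  0.07725007]
t 19.17 tcp [ 0.6205 -0.0349  0.1845] gap 0.0513 F [-0.2  0.4 -0.2] shift [ 0.0853 -0.333   0.0346] turn [-0.  -0.1  5.1] q7 [-0.52  0.37  0.64  1.65 -0.23  1.2   1.71]
```

Emit:
arm_command(steps=[[0.085, -0.333, 0.02, 0, 0, 5, 0], [0.085, -0.333, 0.02, 0, 0, 5, 0], [0.085, -0.333, 0.02, 0, 0, 5, 0], [0.085, -0.333, 0.02, 0, 0, 5, 0], [0.085, -0.333, 0.02, 0, 0, 5, 0], [0.085, -0.333, 0.02, 0, 0, 5, 0], [0.085, -0.333, 0.02, 0, 0, 5, 0], [0.085, -0.333, 0.02, 0, 0, 5, 0], [0.085, -0.333, 0.035, 0, 0, 5, 0], [0.085, -0.333, 0.035, 0, 0, 5, 0], [0.085, -0.333, 0.035, 0, 0, 5, 0], [0.085, -0.333, 0.035, 0, 0, 5, 0]])

```text
t: 20.17
eef_pos: [0.5249, -0.3638, 0.1493]
tool_rot: [0.06, 0.998, 0.0, -0.001]
wrist_force: [0.4, -0.1, -0.6]
finger_gap: 0.0002
finger_force: 0.0
```

```bash
python3 -c "
from h import *
p,d,i=cam('wrist'); save(p,'w6.png'); go(.524,-.365,.071,83)"
```

```text
t 20.22 tcp [ 0.5255 -0.3635  0.1498] gap -0.0 F [ 0.3 -0.8 -0.8] shift [ 0.0012 -0.0018  0.0788] turn [ 0.  -0.   0.2] q7 [-0.02  0.46  0.74  1.65 -0.33  1.16  2.25]
```

View pics/w6.png

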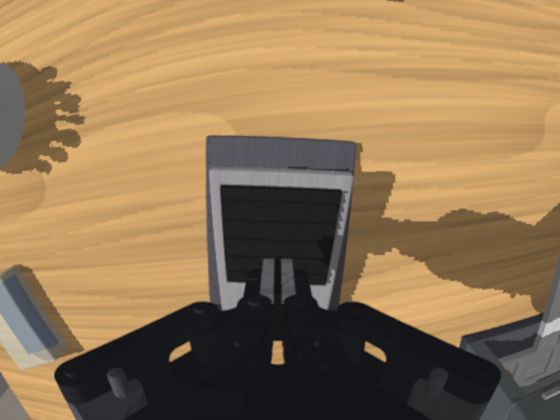

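The shut fingertips stand over the pad, which spans about (221–341, 185–283). Press down.

Emit:
arm_command(steps=[[0.002, -0.001, 0.03, 0, 0, 0, 0], [0.002, -0.001, 0.045, 0, 0, 0, 0], [0.002, -0.001, 0.053, 0, 0, 0, 0], [0.002, -0.001, 0.061, 0, 0, 0, 0], [0.002, -0.001, 0.068, 0, 0, 0, 0], [0.002, -0.001, 0.074, 0, 0, 0, 0], [0.002, -0.001, 0.078, 0, 0, 0, 0], [0.002, -0.001, 0.08, 0, 0, 0, 0], [0.002, -0.001, 0.08, 0, 0, 0, 0]])

```text
t: 20.97
eef_pos: [0.5229, -0.3653, 0.0714]
tool_rot: [0.06, 0.998, 0.0, 0.0]
wrist_force: [-3.6, 2.4, 8.2]
finger_gap: -0.0
finger_force: 4.2
```

Emit:
arm_command(steps=[[0, 0, 0.003, 0, 0, 0, 0], [0, 0, 0.006, 0, 0, 0, 0], [0, 0, 0.007, 0, 0, 0, 0], [0, 0, 0.007, 0, 0, 0, 0]])

```text
t: 21.3
eef_pos: [0.523, -0.3656, 0.0696]
tool_rot: [0.06, 0.998, 0.002, 0.001]
wrist_force: [-23.4, 18.3, 59.8]
finger_gap: 0.0002
finger_force: 30.0
```

At the stop (force jumped to 60 N, no further travel). Let it come up.

Emit:
arm_command(steps=[[0, 0, 0.002, 0, 0, 0, 0], [0, 0, -0.01, 0, 0, 0, 0], [0, 0, -0.02, 0, 0, 0, 0], [0, 0, -0.03, 0, 0, 0, 0], [0, 0, -0.045, 0, 0, 0, 0], [0, 0, -0.08, 0, 0, 0, 0], [0, 0, -0.105, 0, 0, 0, 0], [0, 0, -0.105, 0, 0, 0, 0], [0, 0, -0.105, 0, 0, 0, 0]])

```text
t: 22.05
eef_pos: [0.5237, -0.3659, 0.17]
tool_rot: [0.06, 0.998, -0.001, 0.001]
wrist_force: [-1.1, 0.9, -0.3]
finger_gap: 0.0
finger_force: 0.0
```

```bash
python3 -c "
from h import *
p,d,i=cam('wrist');
print([bydepth(i,281,v,d[v,281],True).round(4) for v in (190,205,220,235)])
print('top',[c for c in [0]]); brass('top',amin=15)
go(.6215,-.034,.17,88.2)"
```

```text
[array([ 0.4937, -0.3613,  0.0865]), array([ 0.5046, -0.3625,  0.082 ]), array([ 0.5155, -0.3637,  0.0797]), array([ 0.5267, -0.365 ,  0.0779])]
top [0]
top [211. 146.] 481 ztop 0.0575 mid [0.6146 0.258 ] size [0.2789 0.2107] mean [0.7324 0.3256]
t 22.15 tcp [ 0.5227 -0.365   0.1676] gap 0.0005 F [-0.4  0.2  0.6] shift [-0.0584  0.3405 -0.0023] turn [ 0.  -0.  -5.1] q7 [-0.03  0.45  0.75  1.64 -0.32  1.19  2.24]
```

Pedal is back up. Back to the tab.

Emit:
arm_command(steps=[[-0.058, 0.3405, -0.01, 0, 0, -5, 0.6], [-0.058, 0.3405, -0.01, 0, 0, -5, 0.6], [-0.058, 0.3405, -0.01, 0, 0, -5, 0.6], [-0.058, 0.3405, -0.01, 0, 0, -5, 0.6], [-0.058, 0.3405, -0.01, 0, 0, -5, 0.6], [-0.058, 0.3405, -0.01, 0, 0, -5, 0.6], [-0.058, 0.3405, -0.01, 0, 0, -5, 0.6], [-0.058, 0.3405, -0.01, 0, 0, -5, 0.6], [-0.058, 0.3405, -0.01, 0, 0, -5, 0.6], [-0.058, 0.3405, -0.01, 0, 0, -5, 0.6], [-0.058, 0.3405, -0.01, 0, 0, -5, 0.6], [-0.058, 0.3405, -0.01, 0, 0, -5, 0.6]])

```text
t: 23.15
eef_pos: [0.6207, -0.0358, 0.1774]
tool_rot: [0.017, 1.0, -0.001, -0.001]
wrist_force: [-0.1, -0.6, 0.0]
finger_gap: 0.051
finger_force: 0.0
```

```bash
python3 -c "
from h import *
go(.6215,-.034,.0765,88.2)"
```

```text
t 23.15 tcp [ 0.6207 -0.0358  0.1774] gap 0.051 F [-0.1 -0.6  0. ] shift [-0.0009  0.002   0.1009] turn [-0.1 -0.1 -0.2] q7 [-0.52  0.38  0.64  1.66 -0.24  1.19  1.71]
```

Emit:
arm_command(steps=[[-0.001, 0.002, 0.035, 0, 0, 0, 0.6], [-0.001, 0.002, 0.07, 0, 0, 0, 0.6], [-0.001, 0.002, 0.1, 0, 0, 0, 0.6], [-0.001, 0.002, 0.101, 0, 0, 0, 0.6], [-0.001, 0.002, 0.101, 0, 0, 0, 0.6], [-0.001, 0.002, 0.101, 0, 0, 0, 0], [-0.001, 0.002, 0.101, 0, 0, 0, 0], [-0.001, 0.002, 0.101, 0, 0, 0, 0], [-0.001, 0.002, 0.101, 0, 0, 0, 0], [-0.001, 0.002, 0.101, 0, 0, 0, 0], [-0.001, 0.002, 0.101, 0, 0, 0, 0], [-0.001, 0.002, 0.101, 0, 0, 0, 0]])

```text
t: 24.15
eef_pos: [0.6237, -0.0331, 0.0795]
tool_rot: [0.017, 1.0, 0.0, 0.002]
wrist_force: [-1.7, -0.8, 7.4]
finger_gap: 0.0128
finger_force: 59.5
```

Emit:
arm_command(steps=[[0.005, 0, 0, 0, 0, 0, 0], [0.012, 0, 0, 0, 0, 0, 0], [0.02, 0, 0, 0, 0, 0, 0], [0.03, 0, 0, 0, 0, 0, 0], [0.04, 0, 0, 0, 0, 0, 0], [0.05, 0, 0, 0, 0, 0, 0], [0.06, 0, 0, 0, 0, 0, 0], [0.07, 0, 0, 0, 0, 0, 0], [0.08, 0, 0, 0, 0, 0, 0], [0.09, 0, 0, 0, 0, 0, 0], [0.1, 0, 0, 0, 0, 0, 0], [0.106, 0, 0, 0, 0, 0, 0]])

```text
t: 25.15
eef_pos: [0.5177, -0.0298, 0.0794]
tool_rot: [0.017, 1.0, 0.0, 0.002]
wrist_force: [1.1, -4.2, 4.6]
finger_gap: 0.0128
finger_force: 60.6
```

Emit:
arm_command(steps=[[0.01, 0, 0, 0, 0, 0, 0], [0.02, 0, 0, 0, 0, 0, 0], [0.03, 0, 0, 0, 0, 0, 0], [0.037, 0, 0, 0, 0, 0, 0], [0.042, 0, 0, 0, 0, 0, 0], [0.046, 0, 0, 0, 0, 0, 0], [0.046, 0, 0, 0, 0, 0, 0]])

```text
t: 25.73
eef_pos: [0.4736, -0.0284, 0.0795]
tool_rot: [0.017, 1.0, -0.0, 0.004]
wrist_force: [9.0, -4.5, 1.8]
finger_gap: 0.0131
finger_force: 61.5
```

Emit:
arm_command(steps=[[0.003, 0, 0, 0, 0, 0, 0], [0.003, 0, 0, 0, 0, 0, 0], [0.003, 0, 0, 0, 0, 0, 0]])

```text
t: 25.98
eef_pos: [0.4734, -0.0284, 0.0796]
tool_rot: [0.017, 1.0, -0.001, 0.007]
wrist_force: [24.3, -5.9, -18.3]
finger_gap: 0.0127
finger_force: 60.6
```

Emit:
arm_command(steps=[[-0.003, 0, 0, 0, 0, 0, 0], [-0.003, 0, 0, 0, 0, 0, 0], [-0.003, 0, 0, 0, 0, 0, 0.6], [-0.003, 0, 0, 0, 0, 0, 0.6], [-0.003, 0, 0, 0, 0, 0, 0.6], [-0.003, 0, 0, 0, 0, 0, 0.6], [-0.003, 0, -0.04, 0, 0, 0, 0.6], [-0.003, 0, -0.08, 0, 0, 0, 0.6], [-0.003, 0, -0.1, 0, 0, 0, 0.6], [-0.003, 0, -0.1, 0, 0, 0, 0.6]])

```text
t: 26.82
eef_pos: [0.4729, -0.0274, 0.1817]
tool_rot: [0.017, 1.0, 0.001, 0.003]
wrist_force: [1.2, -0.4, -0.4]
finger_gap: 0.0513
finger_force: 0.0
```

```bash
python3 -c "
from h import *
p,d,i=brass('top',amin=15); np.savez('/tmp/top3.npz',p=p,d=d); save(p,'top3.png')
go(.6235,.0345,.15,88.2)"
```

```text
top [211. 146.] 497 ztop 0.0578 mid [0.6147 0.2594] size [0.2791 0.2135] mean [0.7289 0.323 ]
top [315. 184.] 102 ztop 0.0438 mid [0.6235 0.0326] size [0.029  0.0289] mean [0.6232 0.0332]
top [363. 185.] 101 ztop 0.0432 mid [0.5547 0.0155] size [0.1592 0.2743] mean [ 0.6175 -0.1022]
top [195. 315.] 16 ztop 0.0076 mid [0.2504 0.3783] size [0.0204 0.0177] mean [0.2522 0.379 ]
t 26.87 tcp [ 0.4718 -0.0271  0.1795] gap 0.0511 F [ 0.2 -0.5 -0.7] shift [-0.1494  0.0666  0.0302] turn [ 0.1  0.2 -0.1] q7 [-0.69  0.01  0.67  2.01 -0.01  1.12  1.52]
```

View pics/top3.png

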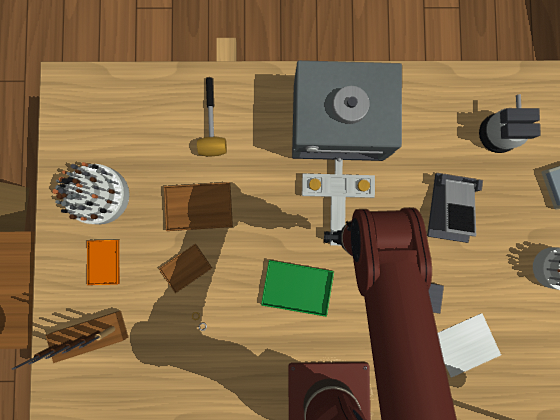

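Both blanks are in the tray, at (315,184) and (363,185), and the box is unmoved at (197,206). Pick up the left blank.

Emit:
arm_command(steps=[[-0.1494, 0.0666, 0.03, 0, 0.2, 0, 0.7], [-0.1494, 0.0666, 0.03, 0, 0.2, 0, 0.7], [-0.1494, 0.0666, 0.03, 0, 0.2, 0, 0.7], [-0.1494, 0.0666, 0.03, 0, 0.2, 0, 0.7], [-0.1494, 0.0666, 0.03, 0, 0.2, 0, 0.7], [-0.1494, 0.0666, 0.03, 0, 0.2, 0, 0.7], [-0.1494, 0.0666, 0.03, 0, 0.2, 0, 0.7], [-0.1494, 0.0666, 0.03, 0, 0.2, 0, 0.7], [-0.1494, 0.0666, 0.03, 0, 0.2, 0, 0.7]])

```text
t: 27.62
eef_pos: [0.6215, 0.0333, 0.148]
tool_rot: [0.017, 1.0, 0.0, -0.001]
wrist_force: [-0.9, 0.2, 0.4]
finger_gap: 0.0597
finger_force: 0.0
```

```bash
python3 -c "
from h import *
brass();go(.6235,.0345,.057,88.2)"
```

```text
wrist [280. 227.] 1540 ztop 0.0408 mid [0.5947 0.0341] size [0.0903 0.0323] mean [0.6229 0.0343]
wrist [108. 228.] 1022 ztop 0.0409 mid [ 0.5929 -0.0432] size [0.0867 0.1555] mean [ 0.6197 -0.1042]
wrist [537. 316.] 129 ztop 0.0547 mid [0.7295 0.3023] size [0.0091 0.0233] mean [0.7296 0.302 ]
t 27.67 tcp [0.6216 0.0335 0.1482] gap 0.0602 F [-0.1  0.4 -0.4] shift [-0.0021  0.0009  0.0912] turn [ 0.1 -0.1 -0.2] q7 [-0.63  0.41  0.64  1.69 -0.27  1.14  1.62]
```

Emit:
arm_command(steps=[[-0.0015, 0.001, 0.035, 0, 0, 0, 0.7], [-0.0015, 0.001, 0.065, 0, 0, 0, 0.7], [-0.0015, 0.001, 0.085, 0, 0, 0, 0.7], [-0.0015, 0.001, 0.091, 0, 0, 0, 0.7], [-0.0015, 0.001, 0.091, 0, 0, 0, 0.7], [-0.0015, 0.001, 0.091, 0, 0, 0, 0], [-0.0015, 0.001, 0.091, 0, 0, 0, 0], [-0.0015, 0.001, 0.091, 0, 0, 0, 0], [-0.0015, 0.001, 0.091, 0, 0, 0, 0], [-0.0015, 0.001, 0.091, 0, 0, 0, 0], [-0.0015, 0.001, 0.091, 0, 0, 0, 0], [-0.0015, 0.001, 0.091, 0, 0, 0, 0]])

```text
t: 28.67
eef_pos: [0.6249, 0.035, 0.0588]
tool_rot: [0.017, 1.0, 0.0, 0.0]
wrist_force: [-0.3, -0.2, 5.8]
finger_gap: 0.0293
finger_force: 58.8
```

Emit:
arm_command(steps=[[0, 0, -0.03, 0, 0, 0, 0], [0, 0, -0.06, 0, 0, 0, 0], [0, 0, -0.08, 0, 0, 0, 0], [0, 0, -0.08, 0, 0, 0, 0], [0, 0, -0.08, 0, 0, 0, 0]])

```text
t: 29.08
eef_pos: [0.6247, 0.0351, 0.1385]
tool_rot: [0.017, 1.0, 0.001, 0.0]
wrist_force: [-0.0, -0.6, -1.4]
finger_gap: 0.0295
finger_force: 59.4
```

```bash
cat >> h.py <<'E'
def box():
    p,d,i=cam("top"); V,U=np.mgrid[:420,:560]; D=np.stack([(U-i["cx"])/i["fx"],(V-i["cy"])/i["fy"],np.ones(U.shape)],-1)
    W=(D*d[...,None])@att(i).T+np.array(i["eye"]); hsv=cv2.cvtColor(p,cv2.COLOR_RGB2HSV)
    m=((hsv[...,0]>2)&(hsv[...,0]<17)&(hsv[...,1]>110)&(hsv[...,2]<150)&(U>130)&(U<260)&(V>150)&(V<330)&(W[...,2]<.03)).astype(np.uint8)
    k,l,st,c=cv2.connectedComponentsWithStats(cv2.morphologyEx(m,cv2.MORPH_OPEN,np.ones((3,3))))
    for j in range(1,k):
        if st[j,4]>600:
            r=cv2.minAreaRect(np.argwhere(l==j)[:,::-1].astype(np.float32))
            w=np.array([onplane(i,*q,.02)[:2] for q in cv2.boxPoints(r)]); print("box",st[j,4],c[j].round(0),"centre",w.mean(0).round(4),"corners",w.round(3).tolist())
    return p,d,i
E
python3 -c "
from h import *
brass();box();go(.563,.32,.12,88.2)"
```

```text
wrist [100. 228.] 1076 ztop 0.0409 mid [ 0.5946 -0.0425] size [0.0843 0.1574] mean [ 0.6201 -0.1039]
wrist [276. 276.] 3154 ztop 0.1203 mid [0.5965 0.0343] size [0.088  0.0293] mean [0.6223 0.0337]
wrist [541. 318.] 121 ztop 0.0548 mid [0.643  0.1744] size [0.1811 0.2764] mean [0.7279 0.2993]
box 2897 [197. 206.] centre [0.5641 0.3707] corners [[0.624, 0.471], [0.634, 0.279], [0.504, 0.271], [0.494, 0.462]]
box 1255 [185. 268.] centre [0.3875 0.4054] corners [[0.388, 0.482], [0.457, 0.376], [0.387, 0.329], [0.318, 0.434]]
t 29.18 tcp [0.6232 0.0352 0.136 ] gap 0.0294 F [-0.3  0.3 -1. ] shift [0.0697 0.2826 0.0164] turn [ 0.  -0.2 -0.1] q7 [-0.62  0.43  0.64  1.69 -0.28  1.12  1.63]
```

Emit:
arm_command(steps=[[0.069, 0.294, 0.016, 0, 0, 0, 0], [0.069, 0.294, 0.016, 0, 0, 0, 0], [0.069, 0.294, 0.016, 0, 0, 0, 0], [0.069, 0.294, 0.016, 0, 0, 0, 0], [0.069, 0.294, 0.016, 0, 0, 0, 0], [0.069, 0.294, 0.016, 0, 0, 0, 0], [0.069, 0.294, 0.016, 0, 0, 0, 0], [0.069, 0.294, 0.016, 0, 0, 0, 0], [0.069, 0.294, 0.016, 0, 0, 0, 0], [0.069, 0.294, 0.016, 0, 0, 0, 0], [0.069, 0.294, 0.016, 0, 0, 0, 0]])

```text
t: 30.1
eef_pos: [0.5646, 0.3295, 0.1197]
tool_rot: [0.018, 1.0, -0.001, -0.002]
wrist_force: [0.5, -0.9, -1.3]
finger_gap: 0.0293
finger_force: 59.6
```

```bash
python3 -c "
from h import *
p,d,i=brass(); save(p,'w7.png'); go(.564,.33,.036,88.2)"
```

```text
wrist [277. 276.] 3619 ztop 0.1015 mid [0.5369 0.3285] size [0.088  0.0298] mean [0.5625 0.3283]
t 30.15 tcp [0.565  0.3291 0.12  ] gap 0.0294 F [ 0.5 -0.8 -0.8] shift [0.0007 0.001  0.084 ] turn [-0.1 -0.2 -0.3] q7 [-1.    0.49  0.54  1.63 -0.27  1.11  1.15]
```

View pics/w7.png

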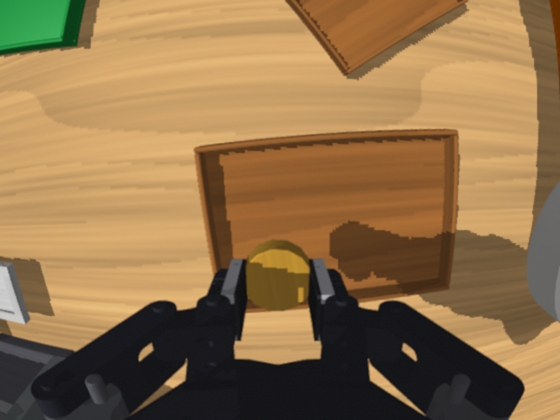

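The blank is held at (277,276), over the right half of the box, which spans about (197–457, 130–305). Lower it.

Emit:
arm_command(steps=[[0, 0.003, 0.03, 0, 0, 0, 0], [0, 0.003, 0.055, 0, 0, 0, 0], [0, 0.003, 0.07, 0, 0, 0, 0], [0, 0.003, 0.078, 0, 0, 0, 0], [0, 0.003, 0.082, 0, 0, 0, 0], [0, 0.003, 0.084, 0, 0, 0, 0], [0, 0.003, 0.084, 0, 0, 0, 0], [0, 0.003, 0.084, 0, 0, 0, 0]])

```text
t: 30.82
eef_pos: [0.5651, 0.3344, 0.0377]
tool_rot: [0.017, 1.0, 0.001, -0.001]
wrist_force: [0.1, -0.3, -1.9]
finger_gap: 0.0294
finger_force: 59.7
```

Emit:
arm_command(steps=[[0, 0, 0.002, 0, 0, 0, 0], [0, 0, 0.003, 0, 0, 0, 0], [0, 0, 0.003, 0, 0, 0, 0], [0, 0, 0.003, 0, 0, 0, 0.5], [0, 0, 0.003, 0, 0, 0, 0.5], [0, 0, 0.003, 0, 0, 0, 0.5], [0, 0, 0.003, 0, 0, 0, 0.5], [0, 0, -0.03, 0, 0, 0, 0.5], [0, 0, -0.065, 0, 0, 0, 0.5], [0, 0, -0.1, 0, 0, 0, 0.5], [0, 0, -0.125, 0, 0, 0, 0.5], [0, 0, -0.125, 0, 0, 0, 0.5]])

```text
t: 31.82
eef_pos: [0.5674, 0.3353, 0.1677]
tool_rot: [0.017, 1.0, 0.003, 0.002]
wrist_force: [1.6, -0.4, -0.4]
finger_gap: 0.0425
finger_force: 0.0
```

```bash
python3 -c "
from h import *
brass(); go(.6198,-.104,.15,88.2)"
```

```text
wrist [276. 205.] 1248 ztop 0.0187 mid [0.5381 0.3338] size [0.0865 0.0326] mean [0.5638 0.3338]
wrist [277. 355.] 909 ztop 0.0426 mid [0.6046 0.3365] size [0.2196 0.0609] mean [0.6993 0.3342]
t 31.87 tcp [0.5663 0.3349 0.1647] gap 0.0426 F [ 0.8 -0.7 -1.6] shift [-0.0682 -0.4369  0.0133] turn [ 0.2  0.  -0.1] q7 [-1.02  0.45  0.56  1.58 -0.25  1.18  1.13]
```

Emit:
arm_command(steps=[[-0.068, -0.437, 0.013, 0, 0, 0, 0.7], [-0.068, -0.437, 0.013, 0, 0, 0, 0.7], [-0.068, -0.437, 0.013, 0, 0, 0, 0.7], [-0.068, -0.437, 0.013, 0, 0, 0, 0.7], [-0.068, -0.437, 0.013, 0, 0, 0, 0.7], [-0.068, -0.437, 0.013, 0, 0, 0, 0.7], [-0.068, -0.437, 0.013, 0, 0, 0, 0.7], [-0.068, -0.437, 0.013, 0, 0, 0, 0.7], [-0.068, -0.437, 0.013, 0, 0, 0, 0.7], [-0.068, -0.437, 0.013, 0, 0, 0, 0.7], [-0.068, -0.437, 0.013, 0, 0, 0, 0.7], [-0.068, -0.437, 0.013, 0, 0, 0, 0.7]])

```text
t: 32.87
eef_pos: [0.6164, -0.113, 0.1472]
tool_rot: [0.021, 1.0, -0.002, -0.002]
wrist_force: [-0.6, -0.4, 0.6]
finger_gap: 0.0595
finger_force: 0.0
```

Emit:
arm_command(steps=[[0, 0, 0, 0, 0, 0, 0.7], [0, 0, 0, 0, 0, 0, 0.7]])

```text
t: 33.03
eef_pos: [0.6175, -0.1041, 0.1471]
tool_rot: [0.017, 1.0, 0.0, -0.003]
wrist_force: [-0.1, -0.1, 0.8]
finger_gap: 0.0599
finger_force: 0.0
```

```bash
python3 -c "
from h import *
brass(); go(.6198,-.104,.057,88.2)"
```

```text
wrist [277. 228.] 1532 ztop 0.0408 mid [ 0.5914 -0.1056] size [0.0908 0.0322] mean [ 0.6196 -0.1055]
t 33.08 tcp [ 0.6177 -0.1034  0.1473] gap 0.0595 F [-0.3  0.7  0.7] shift [-0.0026 -0.0006  0.0903] turn [ 0.  -0.3 -0. ] q7 [-0.44  0.43  0.69  1.68 -0.3   1.14  1.87]
```

Emit:
arm_command(steps=[[-0.002, -0.002, 0.035, 0, -0.3, 0, 0.7], [-0.002, -0.002, 0.065, 0, -0.3, 0, 0.7], [-0.002, -0.002, 0.085, 0, -0.3, 0, 0.7], [-0.002, -0.002, 0.09, 0, -0.3, 0, 0.7], [-0.002, -0.002, 0.091, 0, -0.3, 0, 0.7], [-0.002, -0.002, 0.091, 0, -0.3, 0, 0], [-0.002, -0.002, 0.091, 0, -0.3, 0, 0], [-0.002, -0.002, 0.091, 0, -0.3, 0, 0], [-0.002, -0.002, 0.091, 0, -0.3, 0, 0], [-0.002, -0.002, 0.091, 0, -0.3, 0, 0], [-0.002, -0.002, 0.091, 0, -0.3, 0, 0], [-0.002, -0.002, 0.091, 0, -0.3, 0, 0]])

```text
t: 34.08
eef_pos: [0.621, -0.1067, 0.0594]
tool_rot: [0.017, 1.0, 0.0, 0.003]
wrist_force: [0.5, 1.0, 6.7]
finger_gap: 0.0292
finger_force: 58.8
```

Emit:
arm_command(steps=[[0, 0, -0.03, 0, 0, 0, 0], [0, 0, -0.06, 0, 0, 0, 0], [0, 0, -0.08, 0, 0, 0, 0], [0, 0, -0.08, 0, 0, 0, 0], [0, 0, -0.08, 0, 0, 0, 0]])

```text
t: 34.5
eef_pos: [0.6204, -0.107, 0.1392]
tool_rot: [0.017, 1.0, 0.0, 0.003]
wrist_force: [0.3, 0.4, -1.3]
finger_gap: 0.0296
finger_force: 59.3
```

```bash
python3 -c "
from h import *
brass();box();go(.565,.412,.12,88.2)"
```

```text
wrist [281. 271.] 1991 ztop 0.1203 mid [ 0.5918 -0.1079] size [0.0885 0.0288] mean [ 0.6157 -0.1055]
box 2715 [198. 206.] centre [0.5639 0.3697] corners [[0.623, 0.47], [0.635, 0.278], [0.504, 0.27], [0.493, 0.461]]
box 1288 [185. 268.] centre [0.3879 0.4052] corners [[0.386, 0.482], [0.459, 0.377], [0.389, 0.328], [0.317, 0.433]]
t 34.6 tcp [ 0.619  -0.1066  0.1368] gap 0.029 F [ 0.1 -0.7 -2. ] shift [0.0713 0.5165 0.0169] turn [ 0.   0.1 -0.1] q7 [-0.43  0.44  0.69  1.69 -0.31  1.12  1.88]
```

Emit:
arm_command(steps=[[0.071, 0.4, 0, 0, 0, 0, 0], [0.071, 0.4, 0, 0, 0, 0, 0], [0.071, 0.4, 0, 0, 0, 0, 0], [0.071, 0.4, 0, 0, 0, 0, 0], [0.071, 0.4, 0, 0, 0, 0, 0], [0.071, 0.4, 0, 0, 0, 0, 0], [0.071, 0.4, 0, 0, 0, 0, 0], [0.071, 0.4, 0, 0, 0, 0, 0], [0.071, 0.4, 0, 0, 0, 0, 0], [0.071, 0.4, 0, 0, 0, 0, 0], [0.071, 0.4, 0, 0, 0, 0, 0], [0.071, 0.4, 0, 0, 0, 0, 0]])

```text
t: 35.6
eef_pos: [0.5602, 0.2976, 0.1354]
tool_rot: [0.014, 1.0, -0.001, -0.0]
wrist_force: [-0.1, -1.6, -0.8]
finger_gap: 0.0291
finger_force: 59.5
```

Emit:
arm_command(steps=[[0, 0.04, 0.008, 0, 0, 0, 0], [0, 0.08, 0.016, 0, 0, 0, 0], [0, 0.115, 0.016, 0, 0, 0, 0], [0, 0.115, 0.016, 0, 0, 0, 0], [0, 0.115, 0.016, 0, 0, 0, 0], [0, 0.115, 0.016, 0, 0, 0, 0]])

```text
t: 36.1
eef_pos: [0.5665, 0.4078, 0.1203]
tool_rot: [0.018, 1.0, -0.001, 0.001]
wrist_force: [1.0, 0.1, -1.0]
finger_gap: 0.0296
finger_force: 59.6
```

```bash
python3 -c "
from h import *
p,d,i=brass();box(); save(p,'w8.png'); go(.565,.412,.035,88.2)"
```

```text
wrist [179. 226.] 1549 ztop 0.0188 mid [0.5378 0.3634] size [0.0873 0.0923] mean [0.5642 0.3345]
wrist [277. 275.] 3674 ztop 0.1013 mid [0.5384 0.4068] size [0.0886 0.0298] mean [0.5644 0.4067]
wrist [169. 386.] 225 ztop 0.0398 mid [0.6076 0.3497] size [0.227  0.1197] mean [0.6934 0.3073]
box 2054 [205. 207.] centre [0.5649 0.3588] corners [[0.625, 0.447], [0.634, 0.279], [0.504, 0.271], [0.496, 0.439]]
t 36.2 tcp [0.5668 0.4074 0.121 ] gap 0.0291 F [-0.3 -0.5 -0.9] shift [0.0021 0.0046 0.086 ] turn [-0.1  0.1 -0.3] q7 [-1.06  0.57  0.53  1.51 -0.3   1.15  1.06]
```

View pics/w8.png

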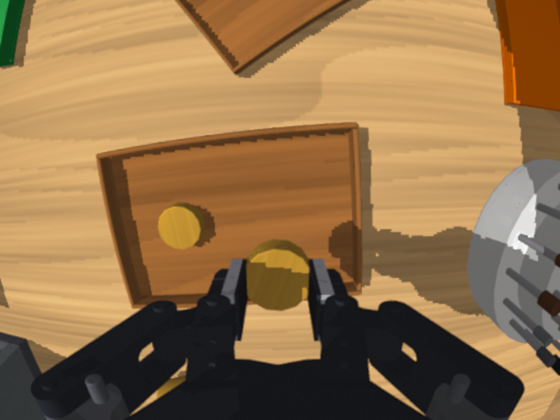

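The first blank lies at (180,227) in the box and the held one is at (277,275), over its free left half. Lower it.

Emit:
arm_command(steps=[[0.002, 0.003, 0.03, 0, 0, 0, 0], [0.002, 0.003, 0.055, 0, 0, 0, 0], [0.002, 0.003, 0.07, 0, 0, 0, 0], [0.002, 0.003, 0.079, 0, 0, 0, 0], [0.002, 0.003, 0.084, 0, 0, 0, 0], [0.002, 0.003, 0.087, 0, 0, 0, 0], [0.002, 0.003, 0.087, 0, 0, 0, 0], [0.002, 0.003, 0.087, 0, 0, 0, 0]])

```text
t: 36.87
eef_pos: [0.5654, 0.4126, 0.0374]
tool_rot: [0.017, 1.0, 0.001, 0.002]
wrist_force: [-6.2, -4.0, 14.7]
finger_gap: 0.0293
finger_force: 61.4
```

Emit:
arm_command(steps=[[0, 0, -0.002, 0, 0, 0, 0], [0, 0, -0.002, 0, 0, 0, 0], [0, 0, -0.002, 0, 0, 0, 0.5], [0, 0, -0.002, 0, 0, 0, 0.5], [0, 0, -0.002, 0, 0, 0, 0.5], [0, 0, -0.002, 0, 0, 0, 0.5], [0, 0, -0.03, 0, 0, 0, 0.5], [0, 0, -0.065, 0, 0, 0, 0.5], [0, 0, -0.1, 0, 0, 0, 0.5], [0, 0, -0.125, 0, 0, 0, 0.5], [0, 0, -0.125, 0, 0, 0, 0.5]])

```text
t: 37.78
eef_pos: [0.5665, 0.4145, 0.1658]
tool_rot: [0.017, 1.0, 0.003, 0.004]
wrist_force: [0.8, 0.2, 0.6]
finger_gap: 0.0427
finger_force: 0.0
```

```bash
python3 -c "
from h import *
p,d,i=brass();go(.472,-.0293,.16,88.2)"
```

```text
wrist [275. 206.] 1265 ztop 0.0186 mid [0.5373 0.412 ] size [0.0881 0.0329] mean [0.5641 0.4122]
wrist [185. 210.] 1117 ztop 0.0188 mid [0.5374 0.366 ] size [0.0884 0.0982] mean [0.5641 0.3344]
wrist [171. 374.] 394 ztop 0.0548 mid [0.6469 0.3409] size [0.1998 0.1   ] mean [0.7098 0.3114]
t 37.83 tcp [0.5654 0.4141 0.1628] gap 0.0427 F [-0.2 -0.3 -0.7] shift [ 0.0785 -0.4463  0.0006] turn [ 0.2  0.3 -0.1] q7 [-1.08  0.53  0.55  1.47 -0.29  1.21  1.04]
```

Both blanks are flat in the box, tops at 18.6 and 18.8 mm. Close the tray.

Emit:
arm_command(steps=[[0.0785, -0.446, 0, 0, 0, 0, 0.6], [0.0785, -0.446, 0, 0, 0, 0, 0.6], [0.0785, -0.446, 0, 0, 0, 0, 0.6], [0.0785, -0.446, 0, 0, 0, 0, 0.6], [0.0785, -0.446, 0, 0, 0, 0, 0.6], [0.0785, -0.446, 0, 0, 0, 0, 0.6], [0.0785, -0.446, 0, 0, 0, 0, 0.6], [0.0785, -0.446, 0, 0, 0, 0, 0.6], [0.0785, -0.446, 0, 0, 0, 0, 0.6], [0.0785, -0.446, 0, 0, 0, 0, 0.6], [0.0785, -0.446, 0, 0, 0, 0, 0.6], [0.0785, -0.446, 0, 0, 0, 0, 0.6]])

```text
t: 38.83
eef_pos: [0.4681, -0.0369, 0.1584]
tool_rot: [0.021, 1.0, -0.0, 0.0]
wrist_force: [0.4, 0.3, 0.8]
finger_gap: 0.0513
finger_force: 0.0
```

Emit:
arm_command(steps=[[0, 0, 0, 0, 0, 0, 0.6], [0, 0, 0, 0, 0, 0, 0.6], [0, 0, 0, 0, 0, 0, 0.6]])

```text
t: 39.08
eef_pos: [0.4704, -0.0286, 0.1587]
tool_rot: [0.016, 1.0, -0.0, 0.001]
wrist_force: [0.1, 1.1, -0.6]
finger_gap: 0.0511
finger_force: 0.0
```

```bash
python3 -c "
from h import *
p,d,i=cam('wrist');q=[]
for v in range(130,300):
  for u in range(180,380):
    w=bydepth(i,u,v,d[v,u],True)
    if .074<w[2]<.082 and abs(w[1]+.03)<.04: q.append(w)
a,b=np.min(q,0),np.max(q,0); print(len(q),a,b); c=(a+b)/2
go(c[0],c[1],.077,88.2)"
```

```text
907 [ 0.45665868 -0.03649911  0.07407122] [ 0.48662043 -0.02258073  0.07980539]
t 39.13 tcp [ 0.4705 -0.0285  0.1587] gap 0.0512 F [-0.6  0.1  0.8] shift [-0.0011 -0.0009  0.0817] turn [-0.   0.1  0. ] q7 [-0.81  0.03  0.8   2.04 -0.03  1.08  1.54]
```

Emit:
arm_command(steps=[[-0.001, -0.001, 0.035, 0, 0, 0, 0.6], [-0.001, -0.001, 0.07, 0, 0, 0, 0.6], [-0.001, -0.001, 0.082, 0, 0, 0, 0.6], [-0.001, -0.001, 0.082, 0, 0, 0, 0.6], [-0.001, -0.001, 0.082, 0, 0, 0, 0], [-0.001, -0.001, 0.082, 0, 0, 0, 0], [-0.001, -0.001, 0.082, 0, 0, 0, 0], [-0.001, -0.001, 0.082, 0, 0, 0, 0], [-0.001, -0.001, 0.082, 0, 0, 0, 0], [-0.001, -0.001, 0.082, 0, 0, 0, 0], [-0.006, -0.001, 0.082, 0, 0, 0, 0], [-0.014, -0.001, 0.082, 0, 0, 0, 0]])

```text
t: 40.13
eef_pos: [0.4853, -0.0291, 0.0786]
tool_rot: [0.016, 1.0, 0.002, 0.002]
wrist_force: [-2.0, 6.1, 2.8]
finger_gap: 0.0128
finger_force: 61.0
```

Emit:
arm_command(steps=[[-0.01, 0, 0, 0, 0, 0, 0], [-0.02, 0, 0, 0, 0, 0, 0], [-0.03, 0, 0, 0, 0, 0, 0], [-0.04, 0, 0, 0, 0, 0, 0], [-0.05, 0, 0, 0, 0, 0, 0], [-0.06, 0, 0, 0, 0, 0, 0], [-0.07, 0, 0, 0, 0, 0, 0], [-0.08, 0, 0, 0, 0, 0, 0], [-0.09, 0, 0, 0, 0, 0, 0], [-0.1, 0, 0, 0, 0, 0, 0], [-0.11, 0, 0, 0, 0, 0, 0], [-0.118, 0, 0, 0, 0, 0, 0]])

```text
t: 41.13
eef_pos: [0.6029, -0.0327, 0.0785]
tool_rot: [0.016, 1.0, 0.002, 0.001]
wrist_force: [-13.2, 8.2, 14.9]
finger_gap: 0.0129
finger_force: 62.8
```

Emit:
arm_command(steps=[[-0.006, 0, 0, 0, 0, 0, 0], [-0.011, 0, 0, 0, 0, 0, 0], [-0.015, 0, 0, 0, 0, 0, 0], [-0.018, 0, 0, 0, 0, 0, 0], [-0.018, 0, 0, 0, 0, 0, 0], [-0.018, 0, 0, 0, 0, 0, 0]])

```text
t: 41.63
eef_pos: [0.6219, -0.0333, 0.0787]
tool_rot: [0.016, 1.0, 0.001, 0.002]
wrist_force: [2.1, 6.0, -1.7]
finger_gap: 0.0129
finger_force: 60.3
```

Nearly home. Push to the stop, ease off, release and look.

Emit:
arm_command(steps=[[-0.003, 0, 0, 0, 0, 0, 0], [-0.004, 0, 0, 0, 0, 0, 0], [-0.004, 0, 0, 0, 0, 0, 0]])

```text
t: 41.88
eef_pos: [0.622, -0.0333, 0.0785]
tool_rot: [0.016, 1.0, 0.002, -0.002]
wrist_force: [-19.5, 7.9, 16.5]
finger_gap: 0.0129
finger_force: 63.0
```

Emit:
arm_command(steps=[[0.003, 0, 0, 0, 0, 0, 0], [0.003, 0, 0, 0, 0, 0, 0], [0.003, 0, 0, 0, 0, 0, 0.6], [0.003, 0, 0, 0, 0, 0, 0.6], [0.003, 0, 0, 0, 0, 0, 0.6], [0.003, 0, 0, 0, 0, 0, 0.6], [0.003, 0, -0.04, 0, 0, 0, 0.6], [0.003, 0, -0.08, 0, 0, 0, 0.6], [0.003, 0, -0.12, 0, 0, 0, 0.6], [0.003, 0, -0.12, 0, 0, 0, 0.6], [0.003, 0, -0.12, 0, 0, 0, 0.6], [0.003, 0, -0.12, 0, 0, 0, 0.6]])

```text
t: 42.88
eef_pos: [0.621, -0.0359, 0.1971]
tool_rot: [0.017, 1.0, 0.0, 0.001]
wrist_force: [-0.1, -0.4, -1.1]
finger_gap: 0.0513
finger_force: 0.0
```

```bash
python3 -c "
from h import *
p,d,i=cam('wrist');q=[]
for v in range(130,300):
  for u in range(180,380):
    w=bydepth(i,u,v,d[v,u],True)
    if .074<w[2]<.082 and abs(w[1]+.03)<.04: q.append(w)
a,b=np.min(q,0),np.max(q,0); print(len(q),(a+b)/2)
brass('top',amin=15); p,d,i=box(); save(p,'top4.png')
print(readout.sense()['t'])"
```

```text
692 [ 0.62139473 -0.03399142  0.07743406]
top [211. 144.] 241 ztop 0.0586 mid [0.7369 0.3264] size [0.0289 0.0733] mean [0.7368 0.3284]
top [184. 206.] 102 ztop 0.0209 mid [0.5649 0.4106] size [0.0292 0.0311] mean [0.5659 0.4107]
top [211. 206.] 107 ztop 0.0208 mid [0.5658 0.3315] size [0.032  0.0292] mean [0.5651 0.332 ]
top [195. 316.] 21 ztop 0.0068 mid [0.2504 0.3773] size [0.0206 0.0205] mean [0.2499 0.3773]
box 2571 [197. 207.] centre [0.5636 0.3707] corners [[0.624, 0.471], [0.634, 0.279], [0.503, 0.271], [0.493, 0.462]]
box 1045 [184. 271.] centre [0.3872 0.4057] corners [[0.388, 0.482], [0.457, 0.377], [0.386, 0.33], [0.318, 0.434]]
43.0333
```

View pics/top4.png

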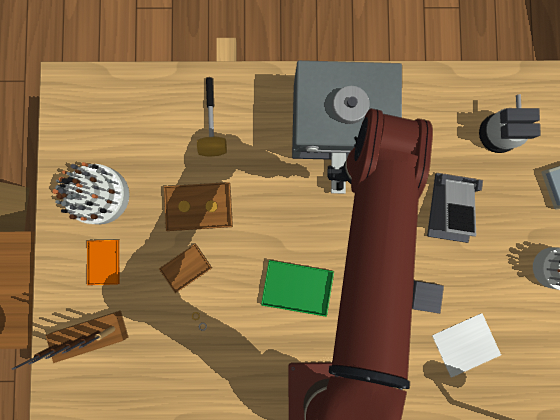

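The picture shows both blanks side by side in the box at (184,206) and (211,206). The tray is home (tab at 0.6214), the mallet and steel block are untouched, and the arm is clear.

```bash
python3 -c "
from h import *
print(robot.finish_job())"
```

```text
the job is handed in; nothing more can be done
None
```

The job is handed in: I found two blanks, marked both with one full pedal stroke with the tray shut, and laid them flat side by side in the larger wooden box; the empty tray is home in its catch and the mallet and steel block were not touched (about 43 s of 210 s used).

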